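# Read rapid-test cassettes on a light panel

### The arm

A 6-joint arm with a two-finger parallel gripper is mounted at the origin on the work surface. World frame = base frame: x ahead of the robot, y to its left, z up, the work surface at z = 0. Lengths are in m, angles in rad, forces in N, time in s.
With the tool pointing down it reaches from about 0.325 to 0.775 m from the base axis. Payload 9.3 kg.
Tool frame: the origin (TCP) lies midway between the tips of the shut fingers; the grasp point (between the pads) lies 19 mm behind it; z points along the fingers, y is the line along which they close (so a half turn about z gives the same grasp; the last joint's range is limited). The gripper opens to 85 mm and grips with 20 to 120 N. Pads are 22 mm wide; open, the fingers measure 114 mm over their backs; the gripper's body (76 mm by 85 mm) begins 54 mm behind the grasp point. The pads swing forward as they close: fully open they stand 13 mm farther back than shut.
Start: joints at [0.963, 0.259, 0.021, 1.334, 0, 1.418], TCP at [0.242, 0.494, 0.231] pointing down, gripper open.
Joint ranges: [-3.04, 3.04], [-0.91, 1.82], [-1.04, 1.36], [-1.92, 1.95], [-1.52, 1.45], [-3.14, 3.14]. Speed limits (rad/s): [2.22, 2.22, 2.79, 3.14, 3.14, 3.14].

### API

Orientations are given as a unit quaternion [x, y, z, w].
In Python, from workcell import env, eyes gives the robot as it stands. The module is installed in compiled form; this text tells all that it offers.
- The arm moves only by the tool play_rows, never from a script. Its argument "rows" is a list of rows, each an object with "translation": the shift along the tool's x, y, z in m, a list of three; "roll": the turn about the tool's z in degrees; "grip": the gripper's target within -1 to 1 (fully open at 1, half-way at 0, shut at -1). A call has 1 to 10 rows; each row is the pose to reach, as a shift and turn from the pose commanded when the call began, along the tool's axes at that moment; what a row does not reach only later rows make up. A row lasts 1/10 s, in which the tool goes at most 50 mm and 8.59 degrees, less where a joint would pass 70% of its speed; a pose out of reach is approached as far as the arm can. A call with a gripper value outside its range is refused whole. The fingers move at their own pace and stop on an object; "squeeze" is the grip in N (left out, the last holds). Time passes only in rows, so rows that repeat a pose let the fingers close. It gives the time, the measured TCP pose, the force, the opening and the grip force at its end, in the units of the state.
- env.get_state(): the state, without advancing time (a new reading comes with each control period).
- eyes.grab_frame(name): name is "side" or "top"; returns a dict with "img" (480x640x3 uint8, red, green, blue), "intrinsics" (3x3 intrinsics, pixels), "eye" and "attitude" of the camera in the world. Camera axes: x right, y down, z forward; pixel columns grow to the right and rows downward; lengths in m; the calibration is good to about 2 mm. A picture is of the moment at which its call begins. There is no depth.
- env.close_job(): hands the job in; it is judged then, once.
The state is a dict: "time_s": time; "qpos": joint angles; "joint_vel": joint speeds; "effort": joint torques, N m; "tool_pos": TCP position; "orientation": TCP orientation; "ft_force": force on the tool from outside, world axes, zero at the start; "ft_torque": the same for the moment, N m; "width": opening from 0.0 (shut) to 1.0 (fully open); "finger_force": force on a finger pad.
Only numpy, scipy, OpenCV 4.12 (cv2) and the standard library are available. Lean on these libraries where they do the work, as an engineer would, in place of code of your own. Each camera call takes 0.05 s, during which the arm holds its last target. There are 200 camera calls.

### The job

Take the steel tray by its grip and tip it so that the two or three test cassettes lying loose in it all slide down in a close row against the wall with the finger openings, packed into the corner farthest from the grip, and set it back flat on the bench; then lay them on the sloping light panel, long sides along the lower ledge, so that they slide into its lowest corner and lie flat end to end in one close row on that ledge. With all of them in place set the dimmer lever upright, to the middle of its scale, and leave everything so for four seconds while they are read. Then put the cassettes into the yellow waste tub, switch the lamp off again by swinging the lever fully back to its end on the robot's side, and leave the other things on the bench where they are.

Things in the scene. Friction and masses are not known exactly. Their poses are not given: they have to be found in the camera images.
- tray_floor (a point): the loose shallow steel tray, 0.3 kg: centre of its inner floor, 6 mm above the bench when it stands flat (rubber feet). Inner floor 110 mm along own x, 180 mm along own y (z up); walls 4 mm thick, 16 mm high above the floor. The cassettes start a few cm from the wall at own -x, long sides roughly along own y; they slide once the tray slopes 18 degrees or more (30 is ample)
- tray_corner (a point): inner floor corner (tray's own -x, -y) for the cassettes; same axes. The wall that runs from it along own y has three finger openings, 38 mm wide, above a 2 mm sill, centred 26, 78, 130 mm from it. A close row of cassettes, long sides along that wall, has its centres at own x = 18, y = 26, 78, 130 mm; there each can be pinched across its 36 mm, one finger in an opening
- tray_grip (a point): the tray's grip: an upright black plate outside the long wall opposite to the openings, 12 mm thick, 40 mm long, top 43 mm above the bench; it points 28 degrees from own +x towards own +y. The point is its middle, at (+78, +41, +27) mm from tray_floor in the tray's axes. Pinched across its thickness, lifted and turned about tray_corner in the plate's own plane, the tray slopes the right way
- cass1_mid (a point): a white plastic rapid-test cassette with a round well and an oblong see-through window, alike on both faces (either may be up): a flat slab 52 mm long (own x), 36 mm wide (own y), 6 mm thick (own z), 20 g, slippery on steel and on the panel; the point is its centre, 3 mm from either face. None if this cassette is absent
- cass2_mid (a point): a white plastic rapid-test cassette with a round well and an oblong see-through window, alike on both faces (either may be up): a flat slab 52 mm long (own x), 36 mm wide (own y), 6 mm thick (own z), 20 g, slippery on steel and on the panel; the point is its centre, 3 mm from either face. None if this cassette is absent
- cass3_mid (a point): a white plastic rapid-test cassette with a round well and an oblong see-through window, alike on both faces (either may be up): a flat slab 52 mm long (own x), 36 mm wide (own y), 6 mm thick (own z), 20 g, slippery on steel and on the panel; the point is its centre, 3 mm from either face. None if this cassette is absent
- panel_corner (a point): lowest corner of the sloping white light panel (fixed), on its surface, where lower ledge and side fence meet. Own x runs up the slope from the ledge (115 mm, climbing 22 degrees), own y along the ledge from the fence (190 mm, climbing 18 degrees), own z is the outward normal. Ledge and fence are 9 mm proud, 6 mm thick; the other two sides are open. The ledge has finger openings like the tray's
- panel_place (a point): a point on the panel's surface at own x = 55, y = 88 mm from panel_corner (same axes). A cassette let go on the panel slides to the ledge, and to the fence or the cassette before it. The close row has its centres at x = 18 mm and y = 26, 78, 130 mm from panel_corner, before the ledge's openings, z = 3 mm. Own x seen from above is the stand's forward direction
- dimmer (a joint): the panel's dimmer lever on the box beside the fence, in rad: 0 = upright, at the long middle mark of its scale; negative = leaning to the stand's backward side (the robot's side), lamp off at the end; positive = leaning forward; range -0.85 to 0.85. It starts leaning back. Friction (about 1 N at the handle) holds it where it is left
- dimmer_grip (a point): the middle of the lever's black cross handle: a round bar 14 mm thick and 32 mm long, lying level along the hinge axis, 70 mm from the hinge; it turns with the lever
- dimmer_hinge (a point): the lever's hinge point, 56 mm above the bench, 2 mm above the top of its box; the hinge axis is level, across the stand's forward direction. Own x is the stand's forward direction
- tub_in (a point): the yellow rigid waste tub (fixed): centre of its inner floor, 4 mm above the bench; inner floor 107 mm along own x and 157 mm along own y, rim 46 mm above the floor, walls 4 mm
- petri1: a closed petri dish, 94 mm across and 15 mm high, standing on the bench; origin at the centre of its underside. A bystander
- petri2: a second closed petri dish of the same size; origin at the centre of its underside. A bystander
- reagent: an amber glass reagent bottle, 56 mm across and 130 mm tall; origin at the centre of its underside. A bystander
- timer: a small white bench timer, 62 x 62 x 18 mm, lying flat; origin at the centre of its underside. A bystander
- marker: a marker pen, 121 mm long (own x) and 13 mm thick, lying on the bench; origin at the middle of its underside. A bystander
- cass1: the same cassette as cass1_mid, but at the centre of its underside
- cass2: the same cassette as cass2_mid, but at the centre of its underside
- cass3: the same cassette as cass3_mid, but at the centre of its underside
There are look-alikes about, which are no part of the job. Leave any turquoise look-alike of the cass3 alone. Leave any black or pink look-alike of the cass2 alone.

How it is judged:
By the outcome, as a careful person would: the job done as asked, in the order asked, and still so for the second after the job is handed in, with the robot touching nothing.
Of cass1, cass2, cass3 only 2 to 3 are there at a start; the rules pass over those that are not, and their reading is None.
At some moment in a run one of cass1, cass2, cass3 may be knocked a few centimetres aside while the robot is not near it.
Once in a run the grip may slacken for a moment while it holds something.
It also fails if it takes over 210 s, if anything falls off the work surface, if the arm or the gripper's body presses on something with over 40 N, if the wrist force passes 120 N, or if a joint passes its speed limit or range.

## Working session

There is one attempt and no reset: what is moved stays moved. The work goes in short steps, Python scripts to look and compute and a tool call to move; the robot and the scene stay as the last step left them, time stands still between calls to the robot, and variables do not carry over. Pictures are saved under pics/ and viewed, at most 14 in all, crops included, and the job is handed in when it is done.

Besides the shell and the picture viewer there is one more tool, called after "Call:" as a command line: name --argument value ..., lists and objects as JSON in quotes. play_rows: Moves the arm, as the interface text tells. Its arguments: {"type":"object","properties":{"rows":{"type":"array"},"squeeze":{"type":"number"}},"required":["rows"]}

```bash
mkdir -p pics; python3 - <<'E'
from workcell import env, eyes
import cv2
for n in ("top","side"):
    f=eyes.grab_frame(n); cv2.imwrite(f"pics/{n}0.png",f["img"][:,:,::-1]); print(n,f["intrinsics"],f["eye"],f["attitude"])
print(env.get_state())
E
```

```text
top [[477.09900517   0.         314.86860405]
 [  0.         477.09900517 235.65644086]
 [  0.           0.           1.        ]] [0.43639041 0.04273188 1.14707268] [ 0.71385057 -0.69785843  0.04955147 -0.03091329]
side [[617.12691295   0.         312.82288962]
 [  0.         617.12691295 237.54519594]
 [  0.           0.           1.        ]] [ 0.19109807 -0.79587883  0.96142904] [ 0.90449077 -0.18487294  0.07235284 -0.37746988]
{'time_s': 0.1, 'qpos': array([9.63389459e-01, 2.59148113e-01, 2.08282644e-02, 1.33372202e+00,
       9.73901894e-06, 1.41814271e+00]), 'joint_vel': array([ 0.00062089,  0.0004886 ,  0.00213166, -0.00013793,  0.00074278,
       -0.00135795]), 'effort': array([ 5.18458997e-03, -5.56691408e+01,  3.45070374e+01,  1.15859119e-02,
       -1.07380999e-04, -4.77109381e-06]), 'tool_pos': array([0.2414588 , 0.49387126, 0.2307163 ]), 'orientation': array([ 2.25422412e-01,  9.74260924e-01, -5.76533400e-04, -2.35538613e-04]), 'ft_force': array([-0.03538937,  0.4936095 , -0.06652857]), 'ft_torque': array([-3.96286684e-02,  2.93916625e-03,  5.71310435e-05]), 'finger_force': 0.0, 'width': 1.0004333024974992}
```

View pics/top0.png

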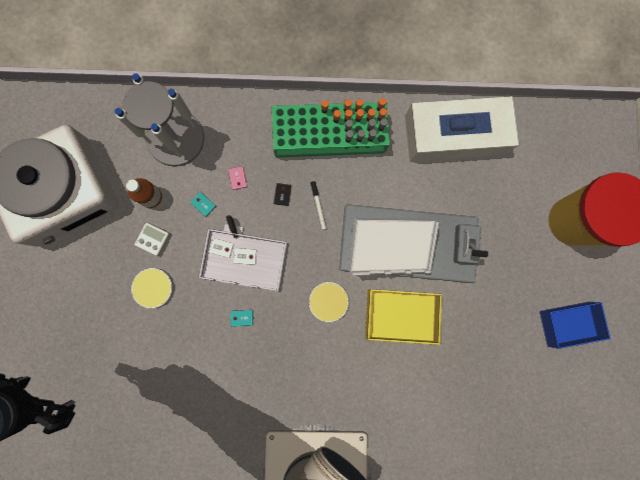

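View pics/side0.png

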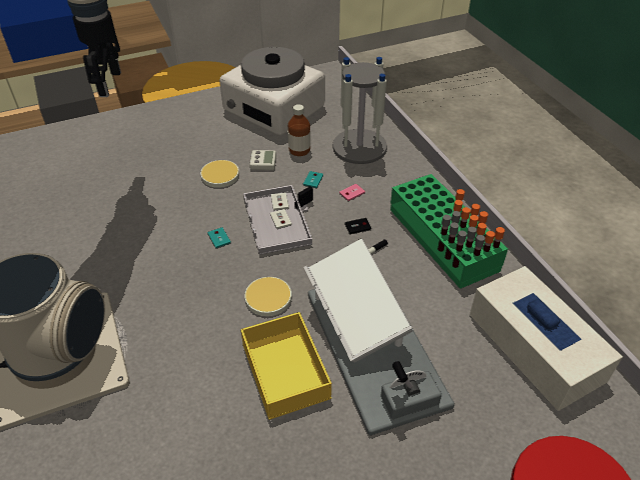

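The top view shows the tray at (245,260), with its grip at (232,225) and two white cassettes in it at (221,247) and (245,257). The panel is at (395,245) with its lever at (475,253), and the tub is at (405,317). The turquoise, pink and black cassettes outside the tray are the look-alikes. I'll measure next, and try one free-space move to see how the arm behaves at the edge of its reach.

Call:
play_rows --rows '[{"translation":[0,0,-0.05],"roll":0,"grip":1},{"translation":[0,0,-0.1],"roll":0,"grip":1},{"translation":[0,0,-0.15],"roll":0,"grip":1},{"translation":[0,0,-0.2],"roll":0,"grip":1},{"translation":[0,0,-0.25],"roll":0,"grip":1},{"translation":[0,0,-0.3],"roll":0,"grip":1},{"translation":[0,0,-0.35],"roll":0,"grip":1},{"translation":[0,0,-0.4],"roll":0,"grip":1},{"translation":[0,0,-0.45],"roll":0,"grip":1},{"translation":[0,0,-0.5],"roll":0,"grip":1}]'

```text
time_s: 1.1
tool_pos: [0.2269, 0.4633, 0.4925]
orientation: [0.225, 0.974, 0.025, 0.009]
ft_force: [0.2, -0.2, 0.7]
width: 1.002
finger_force: 0.0
```

```bash
cat > h.py <<'E'
import numpy as np, cv2
from scipy.spatial.transform import Rotation as R
def ray(f,uv):
    uv=np.atleast_2d(uv).astype(float); K=f["intrinsics"]
    d=np.c_[(uv[:,0]-K[0,2])/K[0,0],(uv[:,1]-K[1,2])/K[1,1],np.ones(len(uv))]
    return np.array(f["eye"]), R.from_quat(f["attitude"]).apply(d)
def onz(f,uv,z):
    e,d=ray(f,uv); return e+d*((z-e[2])/d[:,2])[:,None]
def proj(f,P):
    c=R.from_quat(f["attitude"]).inv().apply(np.atleast_2d(P)-np.array(f["eye"])); K=f["intrinsics"]
    return np.c_[K[0,0]*c[:,0]/c[:,2]+K[0,2],K[1,1]*c[:,1]/c[:,2]+K[1,2]]
def tri(f,a,g,b):
    e1,d1=ray(f,a); e2,d2=ray(g,b); d1,d2=d1[0],d2[0]
    s=np.linalg.lstsq(np.c_[d1,-d2],e2-e1,rcond=None)[0]; p,q=e1+s[0]*d1,e2+s[1]*d2
    return (p+q)/2,np.linalg.norm(p-q)
E
python3 - <<'E'
from h import *; from workcell import env,eyes
s=env.get_state(); print(s["tool_pos"],s["orientation"],s["qpos"])
t=eyes.grab_frame("top");g=eyes.grab_frame("side")
print(onz(t,[[228,233]],.03), proj(t,[[.4,.2,0],[.4,.2,.1]]))
a=cv2.resize(t["img"][195:350,190:500],None,fx=2.5,fy=2.5,interpolation=cv2.INTER_CUBIC)[:,:,::-1]
cv2.imwrite("pics/c1.png",a[:388,:775])
b=cv2.resize(g["img"][170:440,200:470],None,fx=2.2,fy=2.2,interpolation=cv2.INTER_CUBIC)[:,:,::-1]
cv2.imwrite("pics/c2.png",b)
E
```

```text
[0.2268773  0.46327678 0.49246196] [0.2253745  0.97391404 0.02470097 0.00936212] [9.51724635e-01 2.38844070e-01 6.69009999e-01 1.94814755e+00
 1.55113717e-03 1.40658192e+00]
[[0.5658201  0.21862425 0.03      ]] [[234.90086614 304.11758912]
 [228.4798724  305.46868663]]
```

View pics/c1.png

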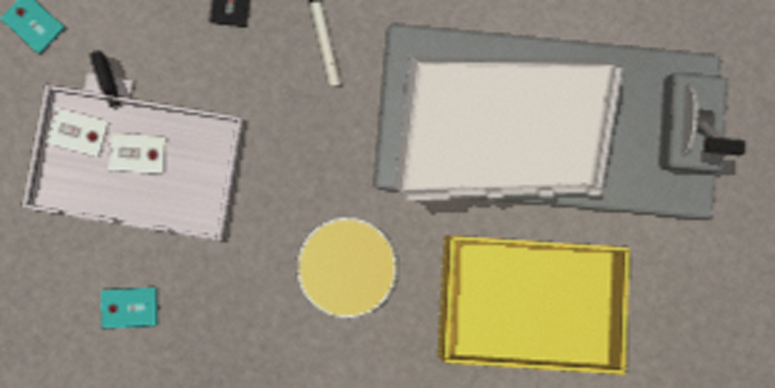

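View pics/c2.png

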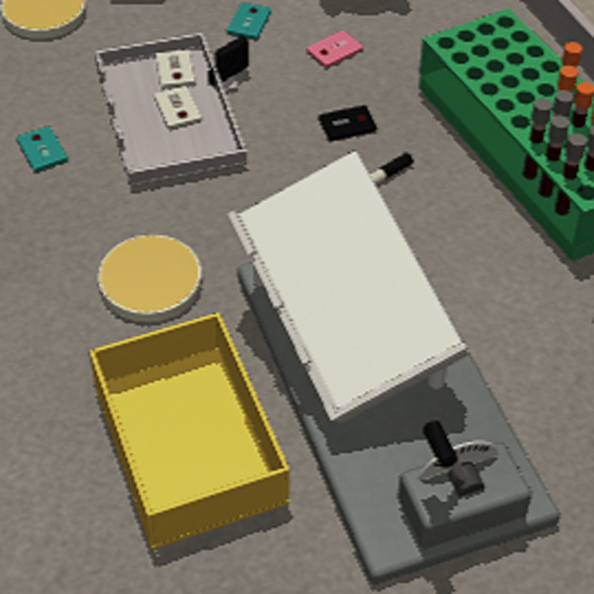

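The crops confirm two white cassettes in the tray, each with a dark well, at crop (78,132) and (138,153). The look-alikes are turquoise, pink and black. The tray's openings are on its near wall. The tool tilted about 3° at a joint limit, so I'll check whether that tilt persists.

Call:
play_rows --rows '[{"translation":[0,0,-0.05],"roll":0,"grip":1},{"translation":[0,0,-0.1],"roll":0,"grip":1},{"translation":[0,0,-0.15],"roll":0,"grip":1},{"translation":[0,0,-0.2],"roll":0,"grip":1}]'

```text
time_s: 1.6
tool_pos: [0.2152, 0.4411, 0.5227]
orientation: [0.225, 0.973, 0.052, 0.02]
ft_force: [-0.1, 0.4, -0.1]
width: 1.001
finger_force: 0.0
```

Call:
play_rows --rows '[{"translation":[0,0,0.05],"roll":0,"grip":1},{"translation":[0,0,0.1],"roll":0,"grip":1},{"translation":[0,0,0.15],"roll":0,"grip":1}]'

```text
time_s: 1.9
tool_pos: [0.2247, 0.4551, 0.3708]
orientation: [0.225, 0.973, 0.052, 0.02]
ft_force: [-0.1, 1.7, 1.2]
width: 1.001
finger_force: 0.0
```

```bash
python3 - <<'E'
from workcell import env
s=env.get_state(); print(s["time_s"],s["tool_pos"],s["orientation"],s["qpos"])
E
```

```text
1.9 [0.22471225 0.45505121 0.37080639] [0.22512535 0.97273342 0.05197366 0.02017436] [0.94477019 0.10409486 0.170592   1.52577637 0.00315379 1.3998095 ]
```

```bash
python3 - <<'E'
import numpy as np
S=[([.9634,.259148,.020828,1.333722],[.2414588,.49387126,.2307163]),
([.9517,.23884407,.66901,1.94814755],[.2268773,.46327678,.49246196]),
([.9448,.10409486,.170592,1.52577637],[.22471225,.45505121,.37080639])]
A=[];b=[]
for q,p in S:
    q2,q3,q4=q[1:]; f=q2-q3; ph=f+q4; r=np.hypot(*p[:2])
    A+=[[0,np.sin(q2),np.cos(f),np.cos(ph),np.sin(f)],[1,np.cos(q2),-np.sin(f),-np.sin(ph),np.cos(f)]]; b+=[r,p[2]]
x,res,rk,sv=np.linalg.lstsq(np.array(A),np.array(b),rcond=None); print(x,sv,np.array(A)@x-b)
E
```

```text
[0.14570173 0.60643421 0.39867959 0.43796251 0.03135312] [3.42440118 1.76051888 0.39835502 0.11357782 0.04963085] [-6.70281244e-05 -4.41702555e-04  2.61551567e-05 -1.38501461e-04
 -4.38038002e-05  5.80204016e-04]
```

```bash
cat >> h.py <<'E'
def plan(pts,yaw=None,start=None):
    "tool-axes shifts (m) from the present pose to world TCP points; roll (deg) that brings tool y to azimuth yaw (mod 180)"
    from workcell import env
    s=env.get_state(); p=np.array(s["tool_pos"] if start is None else start); M=R.from_quat(s["orientation"])
    print("t",round(s["time_s"],1),"tcp",p.round(4),"z",M.as_matrix()[:,2].round(3),"yaw",round(np.degrees(np.arctan2(*M.as_matrix()[1::-1,1])),1),"q",np.round(s["qpos"],2))
    for w in pts: print(M.inv().apply(np.array(w)-p).round(4).tolist(), "n50:",round(np.linalg.norm(np.array(w)-p)/.05,1))
    if yaw is not None:
        a=M.inv().apply([np.cos(np.radians(yaw)),np.sin(np.radians(yaw)),0]); r=np.degrees(np.arctan2(-a[0],a[1])); print("roll",round((r+90)%180-90,1))
E
python3 - <<'E'
from h import *
plan([[.42,0,.4],[.15,-.38,.4],[-.22,-.33,.4]])
E
```

```text
t 1.9 tcp [0.2247 0.4551 0.3708] z [ 0.063  0.092 -0.994] yaw 64.0 q [0.94 0.1  0.17 1.53 0.   1.4 ]
[-0.3761, -0.3181, -0.0587] n50: 9.9
[-0.3009, -0.7752, -0.1105] n50: 16.8
[0.0533, -0.8919, -0.1291] n50: 18.1
```

Call:
play_rows --rows '[{"translation":[-0.376,-0.318,-0.059],"roll":0,"grip":1},{"translation":[-0.376,-0.318,-0.059],"roll":0,"grip":1},{"translation":[-0.376,-0.318,-0.059],"roll":0,"grip":1},{"translation":[-0.376,-0.318,-0.059],"roll":0,"grip":1},{"translation":[-0.376,-0.318,-0.059],"roll":0,"grip":1},{"translation":[-0.376,-0.318,-0.059],"roll":0,"grip":1},{"translation":[-0.376,-0.318,-0.059],"roll":0,"grip":1},{"translation":[-0.376,-0.318,-0.059],"roll":0,"grip":1},{"translation":[-0.376,-0.318,-0.059],"roll":0,"grip":1},{"translation":[-0.376,-0.318,-0.059],"roll":0,"grip":1}]'

```text
time_s: 2.9
tool_pos: [0.4204, -0.0018, 0.4024]
orientation: [0.226, 0.973, 0.052, 0.02]
ft_force: [0.9, 0.6, -0.1]
width: 0.999
finger_force: 0.0
```

Call:
play_rows --rows '[{"translation":[0.075,-0.457,-0.052],"roll":0,"grip":1},{"translation":[0.075,-0.457,-0.052],"roll":0,"grip":1},{"translation":[0.075,-0.457,-0.052],"roll":0,"grip":1},{"translation":[0.075,-0.457,-0.052],"roll":0,"grip":1},{"translation":[0.075,-0.457,-0.052],"roll":0,"grip":1},{"translation":[0.075,-0.457,-0.052],"roll":0,"grip":1},{"translation":[0.075,-0.457,-0.052],"roll":0,"grip":1},{"translation":[0.075,-0.457,-0.052],"roll":0,"grip":1},{"translation":[0.075,-0.457,-0.052],"roll":0,"grip":1},{"translation":[0.075,-0.457,-0.052],"roll":0,"grip":1}]'

```text
time_s: 3.9
tool_pos: [0.1479, -0.3824, 0.4015]
orientation: [0.227, 0.972, 0.053, 0.019]
ft_force: [1.0, 0.4, -0.5]
width: 1.003
finger_force: 0.0
```

Call:
play_rows --rows '[{"translation":[0.354,-0.117,-0.019],"roll":0,"grip":1},{"translation":[0.354,-0.117,-0.019],"roll":0,"grip":1},{"translation":[0.354,-0.117,-0.019],"roll":0,"grip":1},{"translation":[0.354,-0.117,-0.019],"roll":0,"grip":1},{"translation":[0.354,-0.117,-0.019],"roll":0,"grip":1},{"translation":[0.354,-0.117,-0.019],"roll":0,"grip":1},{"translation":[0.354,-0.117,-0.019],"roll":0,"grip":1},{"translation":[0.354,-0.117,-0.019],"roll":0,"grip":1}]'

```text
time_s: 4.7
tool_pos: [-0.2223, -0.329, 0.4027]
orientation: [0.226, 0.972, 0.052, 0.02]
ft_force: [0.6, -1.0, -0.4]
width: 1.0
finger_force: 0.0
```

Call:
play_rows --rows '[{"translation":[0,0,-0.05],"roll":0,"grip":1},{"translation":[0,0,-0.1],"roll":0,"grip":1},{"translation":[0,0,-0.15],"roll":0,"grip":1},{"translation":[0,0,-0.2],"roll":0,"grip":1}]'

```text
time_s: 5.1
tool_pos: [-0.2257, -0.3367, 0.4667]
orientation: [0.225, 0.974, 0.03, 0.007]
ft_force: [-0.6, -0.2, 0.3]
width: 1.001
finger_force: 0.0
```

```bash
python3 - <<'E'
from h import *
plan([[.15,-.38,.4]])
from workcell import eyes
t=eyes.grab_frame("top");g=eyes.grab_frame("side")
import pickle; pickle.dump((t,g),open("f1.pkl","wb"))
# red/blobs measurement
hsv=cv2.cvtColor(t["img"],cv2.COLOR_RGB2HSV)
def blobs(m,z,mn=15,n=""):
    c,_=cv2.findContours(m.astype(np.uint8),cv2.RETR_EXTERNAL,cv2.CHAIN_APPROX_NONE)
    for k in c:
        if cv2.contourArea(k)>mn:
            (x,y),wh,a=cv2.minAreaRect(k); b=cv2.boxPoints(((x,y),wh,a))
            print(n,np.round((x,y),1),np.round(wh,1),cv2.contourArea(k),"world",onz(t,[[x,y]],z)[0,:2].round(4),"corners",onz(t,b,z)[:,:2].round(4).tolist())
y=cv2.inRange(hsv,(24,150,120),(34,255,255)); blobs(y,.05,200,"yellow")
w=t["img"].min(2); sub=np.zeros_like(w); sub[215:300,190:300]=w[215:300,190:300]; 
print(w[262,265],w[247,240:250],t["img"][262,265])
blobs(sub>205,.012,40,"cass"); blobs(sub>130,.02,1000,"tray")
E
```

```text
t 5.1 tcp [-0.2257 -0.3367  0.4667] z [ 0.028  0.056 -0.998] yaw 64.0 q [-2.35  0.09  0.41  1.95 -0.02 -1.9 ]
[-0.3567, 0.1212, 0.0746] n50: 7.7
yellow [405.8 315.5] [65.9 47.3] 2666.0 world [ 0.3838 -0.1965] corners [[0.3335, -0.1185], [0.4401, -0.1237], [0.4349, -0.2756], [0.3281, -0.2687]]
194 [184 185 186 187 187 186 186 188 189 186] [205 194 194]
cass [244.4 256.3] [19.9 13.2] 89.5 world [0.5132 0.1803] corners [[0.4991, 0.2046], [0.5305, 0.2031], [0.5273, 0.1559], [0.4959, 0.1577]]
cass [220.6 247.5] [19.8 13.9] 183.5 world [0.5328 0.2376] corners [[0.5227, 0.2641], [0.5547, 0.2566], [0.5428, 0.211], [0.5109, 0.2187]]
tray [243.2 256.1] [80.5 60.1] 3894.5 world [0.5131 0.1823] corners [[0.4592, 0.2855], [0.5993, 0.2658], [0.5679, 0.0775], [0.4281, 0.1]]
```

```bash
python3 - <<'E'
from h import *
plan([[-.14,-.38,.467],[-.14,-.38,.52]])
E
```

```text
t 5.2 tcp [-0.2258 -0.3368  0.466 ] z [ 0.029  0.057 -0.998] yaw 64.0 q [-2.35  0.09  0.41  1.95 -0.02 -1.9 ]
[-0.0961, -0.0011, -0.001] n50: 1.9
[-0.0961, 0.0023, -0.0539] n50: 2.2
```

Call:
play_rows --rows '[{"translation":[-0.096,0,0],"roll":0,"grip":1},{"translation":[-0.096,0,0],"roll":0,"grip":1},{"translation":[-0.096,0,-0.03],"roll":0,"grip":1},{"translation":[-0.096,0,-0.06],"roll":0,"grip":1}]'

```text
time_s: 5.6
tool_pos: [-0.1404, -0.3802, 0.4813]
orientation: [0.223, 0.975, 0.01, 0.0]
ft_force: [-1.0, -0.3, -1.4]
width: 1.001
finger_force: 0.0
```

```bash
python3 - <<'E'
from h import *
plan([[.15,-.38,.4]])
E
```

```text
t 5.6 tcp [-0.1404 -0.3802  0.4813] z [ 0.005  0.02  -1.   ] yaw 64.2 q [-2.13  0.07  0.43  1.95 -0.01 -1.68]
[-0.2616, 0.125, 0.0827] n50: 6.0
```

Call:
play_rows --rows '[{"translation":[-0.03,0.015,0],"roll":0,"grip":1},{"translation":[-0.03,0.015,-0.03],"roll":0,"grip":1},{"translation":[-0.03,0.015,-0.03],"roll":0,"grip":1}]'

```text
time_s: 5.9
tool_pos: [-0.1085, -0.3791, 0.4915]
orientation: [0.225, 0.974, -0.002, -0.003]
ft_force: [0.4, -0.2, -0.2]
width: 1.001
finger_force: 0.0
```

```bash
python3 - <<'E'
from h import *
import pickle
plan([[.12,-.40,.45],[.45,-.1,.35],[.5,.15,.3]])
t,g=pickle.load(open("f1.pkl","rb"))
# tray: cornerwise measurement: bright lines fit; grip dark blob
def dark(f,box,th):
    x0,y0,x1,y1=box; m=np.zeros(f["img"].shape[:2],np.uint8); m[y0:y1,x0:x1]=(f["img"][y0:y1,x0:x1].max(2)<th); 
    c,_=cv2.findContours(m,cv2.RETR_EXTERNAL,cv2.CHAIN_APPROX_NONE); k=max(c,key=cv2.contourArea); return cv2.contourArea(k),cv2.minAreaRect(k),cv2.boxPoints(cv2.minAreaRect(k))
A=dark(t,(215,205,250,245),50); B=dark(g,(290,180,325,215),50); print(A,B)
print("grip tri mid",tri(t,A[1][0],g,B[1][0]))
print("grip top on z.04",onz(t,A[2],.043)[:,:2])
L=dark(t,(468,240,495,268),45); M=dark(g,(385,350,420,400),45); print(L,M,"handle",tri(t,L[1][0],g,M[1][0]))
a=cv2.resize(t["img"][215:300,190:300],None,fx=7,fy=7,interpolation=cv2.INTER_CUBIC)[:,:,::-1]
cv2.imwrite("pics/tray.png",a)
a=cv2.resize(t["img"][200:290,335:490],None,fx=5,fy=5,interpolation=cv2.INTER_CUBIC)[:,:,::-1]
cv2.imwrite("pics/panel.png",a)
E
```

```text
t 5.9 tcp [-0.1085 -0.3791  0.4915] z [-0.007 -0.003 -1.   ] yaw 64.0 q [-2.06  0.04  0.43  1.95 -0.   -1.61]
[-0.2147, 0.0816, 0.04] n50: 4.7
[-0.3802, 0.4966, 0.1366] n50: 12.8
[-0.3158, 0.7435, 0.1854] n50: 16.6
(74.5, ((231.7260284423828, 224.60272216796875), (18.72658348083496, 5.61797571182251), 69.44395446777344), array([[225.80821, 216.8219 ],
       [231.0685 , 214.8493 ],
       [237.64384, 232.38354],
       [232.38356, 234.35614]], dtype=float32)) (193.0, ((305.4999694824219, 195.99998474121094), (13.867504119873047, 19.137157440185547), 56.30992889404297), array([[293.69226, 195.53845],
       [309.61536, 184.92307],
       [317.30768, 196.46152],
       [301.38458, 207.0769 ]], dtype=float32))
grip tri mid (array([0.58806718, 0.21156788, 0.02222537]), np.float64(0.002317687335243557))
grip top on z.04 [[0.60210068 0.22323441]
 [0.60705367 0.21123513]
 [0.56629749 0.19436076]
 [0.56139484 0.20632761]]
(58.0, ((479.03961181640625, 253.1039581298828), (14.42803955078125, 5.174193382263184), 5.710593223571777), array([[471.60397, 254.9604 ],
       [472.1188 , 249.81187],
       [486.47525, 251.24751],
       [485.96042, 256.39606]], dtype=float32)) (159.0, ((398.9000549316406, 371.8000183105469), (21.913463592529297, 9.838699340820312), 63.43495178222656), array([[389.60007, 364.20004],
       [398.40005, 359.80002],
       [408.20004, 379.4    ],
       [399.40005, 383.80002]], dtype=float32)) handle (array([ 0.5241397 , -0.34288521,  0.11615572]), np.float64(0.0016288325298081194))
```

View pics/tray.png

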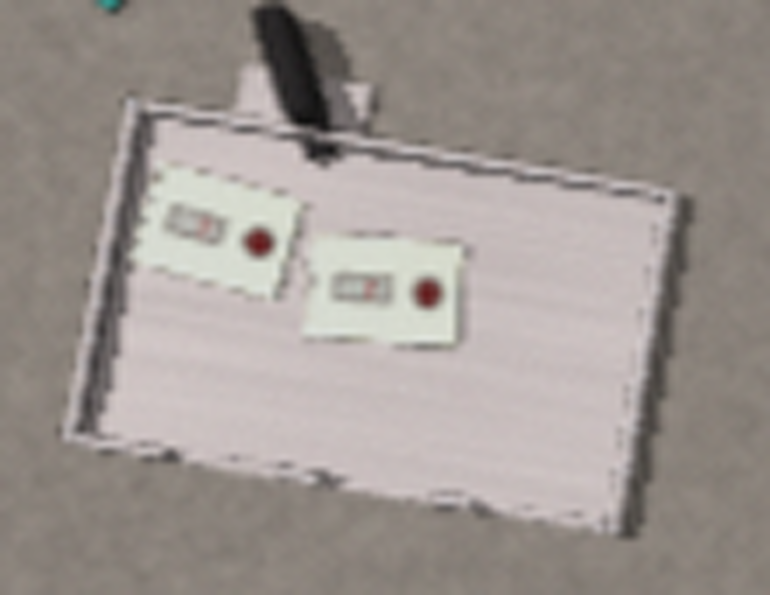

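View pics/panel.png

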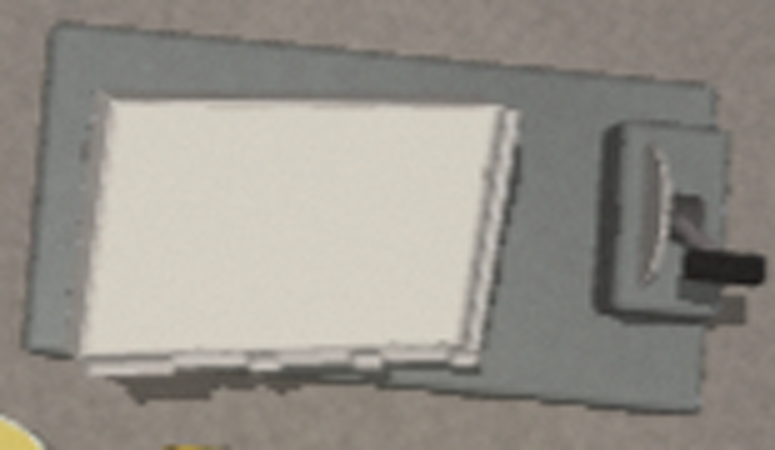

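```bash
python3 - <<'E'
from h import *
import pickle
t,g=pickle.load(open("f1.pkl","rb"))
c=onz(t,[[208.6,228.9],[288.6,242.1],[199.3,277.9],[280,291.4]],.022)[:,:2]
print(c, c.mean(0)); d=lambda a,b:(np.linalg.norm(c[a]-c[b]),np.degrees(np.arctan2(*(c[a]-c[b])[::-1])))
print("y dir",d(0,1),d(2,3),"x dir",d(0,2),d(1,3))
b=onz(t,[[345,204.4],[478,217],[340.6,270],[475,282]],.01)[:,:2]; print("base y dir",[np.degrees(np.arctan2(*(b[i]-b[i+1])[::-1])) for i in(0,2)],b)
print("panel corner",tri(t,[430,272.4],g,[351,358.6]),"fence top end",tri(t,[437.5,222],g,[411,328]),"ledge left end",tri(t,[352,274],g,[306,266]))
E
```

```text
[[0.57538649 0.26591586]
 [0.54855081 0.0762457 ]
 [0.45960593 0.28217363]
 [0.43226058 0.09316292]] [0.50395095 0.17937453]
y dir (np.float64(0.19155919332059834), np.float64(81.94689963346504)) (np.float64(0.19097858244155724), np.float64(81.76778391115654)) x dir (np.float64(0.11691643604145355), np.float64(-7.993145443995634)) (np.float64(0.11751429768779358), np.float64(-8.27699119882061))
base y dir [np.float64(86.01223704886303), np.float64(86.1868712422375)] [[ 0.64472923 -0.05729794]
 [ 0.62209373 -0.38199732]
 [ 0.48589253 -0.04899689]
 [ 0.46437097 -0.37190062]]
panel corner (array([ 0.4837169 , -0.25216655,  0.05296667]), np.float64(0.00131807189767899)) fence top end (array([ 0.59506971, -0.25935136,  0.09126078]), np.float64(6.105543994770972e-05)) ledge left end (array([ 0.47522235, -0.06652078,  0.10927809]), np.float64(0.003735873333143352))
```

The tray measures 191 × 117 mm with a yaw of -8.1° and its centre at (0.504, 0.179). The grip point computed from that is (0.587, 0.209), which agrees with the triangulated one. I'll go for the grip.

Call:
play_rows --rows '[{"translation":[-0.215,0.082,0.04],"roll":0,"grip":1},{"translation":[-0.215,0.082,0.04],"roll":0,"grip":1},{"translation":[-0.215,0.082,0.04],"roll":0,"grip":1},{"translation":[-0.215,0.082,0.04],"roll":0,"grip":1},{"translation":[-0.215,0.082,0.04],"roll":0,"grip":1}]'

```text
time_s: 6.4
tool_pos: [0.122, -0.4006, 0.4482]
orientation: [0.225, 0.974, -0.001, -0.003]
ft_force: [-0.8, -0.2, 0.3]
width: 1.003
finger_force: 0.0
```

Call:
play_rows --rows '[{"translation":[-0.165,0.415,0.097],"roll":-8,"grip":0},{"translation":[-0.165,0.415,0.097],"roll":-16,"grip":0},{"translation":[-0.165,0.415,0.097],"roll":-24,"grip":-0.29},{"translation":[-0.165,0.415,0.097],"roll":-32,"grip":-0.29},{"translation":[-0.165,0.415,0.097],"roll":-40,"grip":-0.29},{"translation":[-0.165,0.415,0.097],"roll":-46,"grip":-0.29},{"translation":[-0.165,0.415,0.097],"roll":-46,"grip":-0.29},{"translation":[-0.165,0.415,0.097],"roll":-46,"grip":-0.29},{"translation":[-0.165,0.415,0.097],"roll":-46,"grip":-0.29}]'

```text
time_s: 7.3
tool_pos: [0.4465, -0.1043, 0.3509]
orientation: [-0.173, 0.985, -0.0, -0.003]
ft_force: [-0.6, -1.3, 0.0]
width: 0.355
finger_force: 0.0
```

```bash
python3 - <<'E'
from h import *
plan([[.5955,.212,.1],[.5955,.212,.018]],yaw=109.9)
E
```

```text
t 7.3 tcp [ 0.4465 -0.1043  0.3509] z [-0.006 -0.001 -1.   ] yaw 109.9 q [-0.41  0.09  0.12  1.6  -0.   -0.76]
[-0.2492, 0.2465, 0.2497] n50: 8.6
[-0.2496, 0.2464, 0.3317] n50: 9.7
roll -0.0
```

Call:
play_rows --rows '[{"translation":[-0.249,0.2465,0.23],"roll":0,"grip":-0.29},{"translation":[-0.249,0.2465,0.23],"roll":0,"grip":-0.29},{"translation":[-0.249,0.2465,0.23],"roll":0,"grip":-0.29},{"translation":[-0.249,0.2465,0.23],"roll":0,"grip":-0.29},{"translation":[-0.249,0.2465,0.23],"roll":0,"grip":-0.29},{"translation":[-0.249,0.2465,0.23],"roll":0,"grip":-0.29},{"translation":[-0.249,0.2465,0.23],"roll":0,"grip":-0.29},{"translation":[-0.249,0.2465,0.23],"roll":0,"grip":-0.29},{"translation":[-0.249,0.2465,0.23],"roll":0,"grip":-0.29}]'

```text
time_s: 8.2
tool_pos: [0.5944, 0.2129, 0.1165]
orientation: [-0.174, 0.985, 0.0, -0.005]
ft_force: [-0.3, -0.3, 0.7]
width: 0.354
finger_force: 0.0
```

```bash
python3 - <<'E'
from h import *
plan([[.5955,.212,.06],[.5955,.212,.018]],yaw=109.9)
from workcell import eyes
g=eyes.grab_frame("side")
cv2.imwrite("pics/g1.png",cv2.resize(g["img"][100:260,220:400],None,fx=3.3,fy=3.3,interpolation=cv2.INTER_CUBIC)[:,:,::-1])
E
```

```text
t 8.2 tcp [0.5944 0.2129 0.1165] z [-0.01  -0.002 -1.   ] yaw 110.0 q [ 0.21  0.45  0.02  1.15  0.   -0.14]
[-0.0013, -0.0014, 0.0565] n50: 1.1
[-0.0017, -0.0014, 0.0985] n50: 2.0
roll 0.1
```

View pics/g1.png

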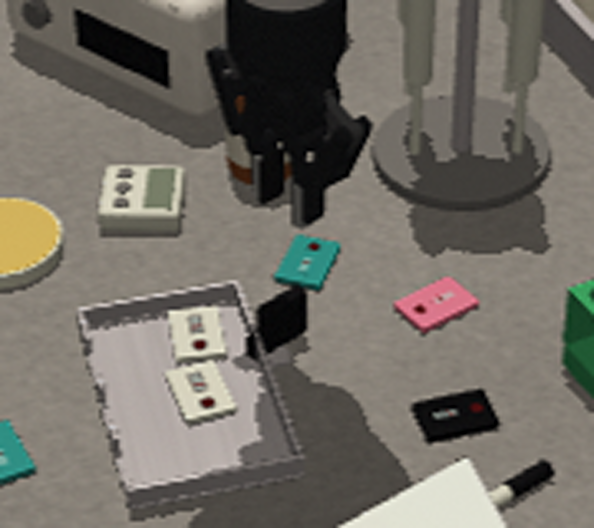

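The crop shows the fingers above the grip plate and straddling it, with the two cassettes unmoved. Descending.

Call:
play_rows --rows '[{"translation":[-0.0015,-0.0014,0.05],"roll":0,"grip":-0.29},{"translation":[-0.0015,-0.0014,0.075],"roll":0,"grip":-0.29},{"translation":[-0.0015,-0.0014,0.098],"roll":0,"grip":-0.29},{"translation":[-0.0015,-0.0014,0.098],"roll":0,"grip":-1},{"translation":[-0.0015,-0.0014,0.098],"roll":0,"grip":-1},{"translation":[-0.0015,-0.0014,0.098],"roll":0,"grip":-1},{"translation":[-0.0015,-0.0014,0.098],"roll":0,"grip":-1}]' --squeeze 25

```text
time_s: 8.95
tool_pos: [0.5963, 0.2108, 0.024]
orientation: [-0.173, 0.985, 0.0, -0.002]
ft_force: [0.6, 0.4, -2.6]
width: 0.135
finger_force: 24.6
```

```bash
python3 - <<'E'
from h import *
th=np.radians([0,8,16,24,32]); d=np.array([.94,.34,0])
s0=np.array([.5955,.212,.0])
# pivot: 184+8.5 mm back along d, height 0 ; grasp point h=.036
rr,h=.192,.036
pts=[]
for a in th:
    along=rr*np.cos(a)-h*np.sin(a)-rr; up=rr*np.sin(a)+h*np.cos(a)-h
    pts.append(along*d+[0,0,up])
from workcell import env
p=np.array(env.get_state()["tool_pos"])
plan([p+x for x in pts])
E
```

```text
t 8.9 tcp [0.5963 0.2108 0.024 ] z [-0.003 -0.    -1.   ] yaw 110.0 q [ 0.21  0.52 -0.12  0.93  0.   -0.14]
[0.0, 0.0, 0.0] n50: 0.0
[0.007, 0.0, -0.0263] n50: 0.5
[0.0175, 0.0001, -0.0515] n50: 1.1
[0.0315, 0.0001, -0.0749] n50: 1.6
[0.0485, 0.0001, -0.0961] n50: 2.2
```

Call:
play_rows --rows '[{"translation":[0,0,0],"roll":0,"grip":-0.5},{"translation":[0,0,0],"roll":0,"grip":-0.5},{"translation":[0,0,0.006],"roll":0,"grip":-0.5},{"translation":[0,0,0.006],"roll":0,"grip":-1},{"translation":[0,0,0.006],"roll":0,"grip":-1},{"translation":[0,0,0.006],"roll":0,"grip":-1}]' --squeeze 25

```text
time_s: 9.55
tool_pos: [0.5952, 0.2111, 0.0162]
orientation: [-0.173, 0.985, 0.0, -0.003]
ft_force: [-0.9, -0.4, -3.0]
width: 0.136
finger_force: 29.3
```

Call:
play_rows --rows '[{"translation":[0.002,0,-0.009],"roll":0,"grip":-1},{"translation":[0.005,0,-0.018],"roll":0,"grip":-1},{"translation":[0.007,0,-0.026],"roll":0,"grip":-1},{"translation":[0.01,0,-0.035],"roll":0,"grip":-1},{"translation":[0.014,0,-0.044],"roll":0,"grip":-1},{"translation":[0.0175,0,-0.0515],"roll":0,"grip":-1},{"translation":[0.0175,0,-0.0515],"roll":0,"grip":-1}]'

```text
time_s: 10.25
tool_pos: [0.5793, 0.2052, 0.0697]
orientation: [-0.173, 0.985, 0.0, -0.002]
ft_force: [0.1, -0.4, -4.4]
width: 0.136
finger_force: 29.1
```

```bash
python3 - <<'E'
from h import *
plan([])
from workcell import eyes
g=eyes.grab_frame("side")
cv2.imwrite("pics/g2.png",cv2.resize(g["img"][100:260,220:400],None,fx=3.3,fy=3.3,interpolation=cv2.INTER_CUBIC)[:,:,::-1])
E
```

```text
t 10.2 tcp [0.5793 0.2052 0.0697] z [-0.004 -0.    -1.   ] yaw 110.0 q [ 0.2   0.46 -0.1   1.01  0.   -0.14]
```

View pics/g2.png

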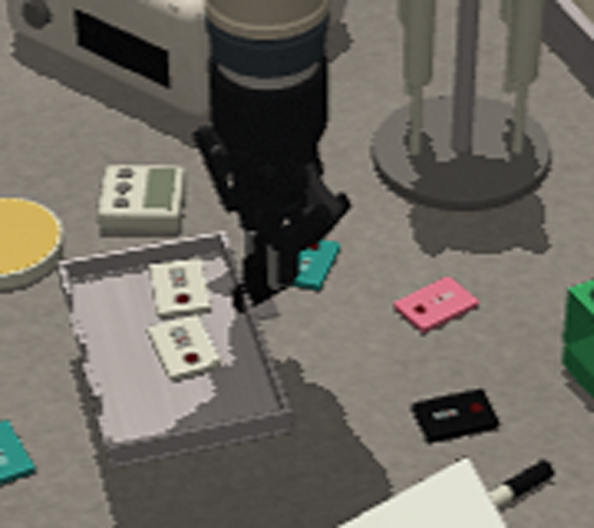

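The tray lifted level, so 25 N is enough to stop it pivoting in the pads. I'll lower it most of the way and ease the squeeze to the minimum so that it can pivot.

Call:
play_rows --rows '[{"translation":[-0.004,0,0.01],"roll":0,"grip":-1},{"translation":[-0.008,0,0.02],"roll":0,"grip":-1},{"translation":[-0.0105,0,0.0255],"roll":0,"grip":-1},{"translation":[-0.0105,0,0.0255],"roll":0,"grip":-1},{"translation":[-0.0105,0,0.0255],"roll":0,"grip":-1},{"translation":[-0.0105,0,0.0255],"roll":0,"grip":-1}]' --squeeze 20

```text
time_s: 10.9
tool_pos: [0.5891, 0.2087, 0.0427]
orientation: [-0.173, 0.985, 0.0, -0.003]
ft_force: [-0.0, -0.7, -2.9]
width: 0.133
finger_force: 29.1
```

```bash
cat >> h.py <<'E'
def trayrim(f,box=(185,205,305,310)):
    x0,y0,x1,y1=box; I=f["img"]; m=np.zeros(I.shape[:2],np.uint8); m[y0:y1,x0:x1]=(I[y0:y1,x0:x1].min(2)>140)
    c,_=cv2.findContours(m,cv2.RETR_EXTERNAL,cv2.CHAIN_APPROX_NONE); k=np.vstack([x for x in c if cv2.contourArea(x)>30])[:,0]
    q=k.astype(float); e=lambda v:k[np.argmax(q@np.array(v,float))]
    print("rim px: rightmost-low",e((1,1.5)),"left-low",e((-1,1)),"left-up",e((-1,-1)),"right-up",e((1,-1)))
E
python3 - <<'E'
from h import *
from workcell import eyes,env
plan([]); s=env.get_state(); print(s["ft_force"],s["ft_torque"],s["width"],s["finger_force"])
import pickle
trayrim(pickle.load(open("f1.pkl","rb"))[0]); trayrim(eyes.grab_frame("top"))
E
```

```text
t 10.9 tcp [0.5891 0.2087 0.0427] z [-0.005 -0.001 -1.   ] yaw 110.0 q [ 0.21  0.49 -0.11  0.97  0.   -0.14]
[-0.02198819 -0.65676485 -2.90941324] [ 0.08680153 -0.26250909  0.03064307] 0.1328734299640049 29.113231301307678
rim px: rightmost-low [277 290] left-low [199 277] left-up [208 229] right-up [286 242]
rim px: rightmost-low [276 290] left-low [185 309] left-up [185 205] right-up [267 256]
```

Call:
play_rows --rows '[{"translation":[0,0,0],"roll":0,"grip":-0.8},{"translation":[0,0,0],"roll":0,"grip":-0.8},{"translation":[0,0,0],"roll":0,"grip":-0.8}]'

```text
time_s: 11.25
tool_pos: [0.589, 0.2087, 0.0428]
orientation: [-0.173, 0.985, 0.0, -0.003]
ft_force: [-0.1, -0.2, -3.0]
width: 0.136
finger_force: 29.1
```

Call:
play_rows --rows '[{"translation":[0,0,0],"roll":0,"grip":-0.75},{"translation":[0,0,0],"roll":0,"grip":-0.75},{"translation":[0,0,0],"roll":0,"grip":-0.75}]'

```text
time_s: 11.55
tool_pos: [0.589, 0.2087, 0.0426]
orientation: [-0.173, 0.985, 0.0, -0.003]
ft_force: [0.1, 0.4, -4.8]
width: 0.134
finger_force: 29.1
```

```bash
python3 - <<'E'
from h import *
from workcell import eyes,env
s=env.get_state(); print(s["ft_force"],s["ft_torque"],s["width"],s["finger_force"])
E
```

```text
[ 0.10856677  0.43013853 -4.82030633] [ 0.09233956 -0.23587991 -0.02644966] 0.13358611010912078 29.111210703849792
```

Call:
play_rows --rows '[{"translation":[-0.003,0,0.01],"roll":0,"grip":-0.75},{"translation":[-0.005,0,0.02],"roll":0,"grip":-0.75},{"translation":[-0.007,0,0.026],"roll":0,"grip":-0.75},{"translation":[-0.007,0,0.026],"roll":0,"grip":-0.4},{"translation":[-0.007,0,0.026],"roll":0,"grip":-0.4},{"translation":[-0.013,0,0.02],"roll":0,"grip":-0.4},{"translation":[-0.019,0,0.02],"roll":0,"grip":-0.4},{"translation":[-0.019,0,0.02],"roll":0,"grip":-1},{"translation":[-0.019,0,0.02],"roll":0,"grip":-1},{"translation":[-0.019,0,0.02],"roll":0,"grip":-1}]' --squeeze 20

```text
time_s: 12.55
tool_pos: [0.6077, 0.2155, 0.0232]
orientation: [-0.173, 0.985, 0.0, -0.001]
ft_force: [4.5, 0.9, 4.1]
width: 0.133
finger_force: 23.5
```

Call:
play_rows --rows '[{"translation":[0.002,0,-0.007],"roll":0,"grip":-1},{"translation":[0.004,0,-0.014],"roll":0,"grip":-1},{"translation":[0.006,0,-0.021],"roll":0,"grip":-1},{"translation":[0.008,0,-0.028],"roll":0,"grip":-1},{"translation":[0.008,0,-0.028],"roll":0,"grip":-1}]'

```text
time_s: 13.05
tool_pos: [0.5995, 0.2125, 0.0518]
orientation: [-0.173, 0.985, 0.0, -0.002]
ft_force: [-0.1, -0.4, -1.7]
width: 0.135
finger_force: 22.4
```

```bash
python3 - <<'E'
from h import *
from workcell import eyes,env
plan([]);s=env.get_state(); print(s["ft_force"],s["ft_torque"],s["width"],s["finger_force"])
g=eyes.grab_frame("side")
cv2.imwrite("pics/g3.png",cv2.resize(g["img"][160:260,220:340],None,fx=5,fy=5,interpolation=cv2.INTER_CUBIC)[:,:,::-1])
E
```

```text
t 13.1 tcp [0.5995 0.2125 0.0518] z [-0.004 -0.    -1.   ] yaw 110.0 q [ 0.21  0.5  -0.07  1.    0.   -0.14]
[-0.06877598 -0.42916845 -1.69147801] [ 0.02154091 -0.1853293   0.0009506 ] 0.1346308166072254 22.368077337741852
```

View pics/g3.png

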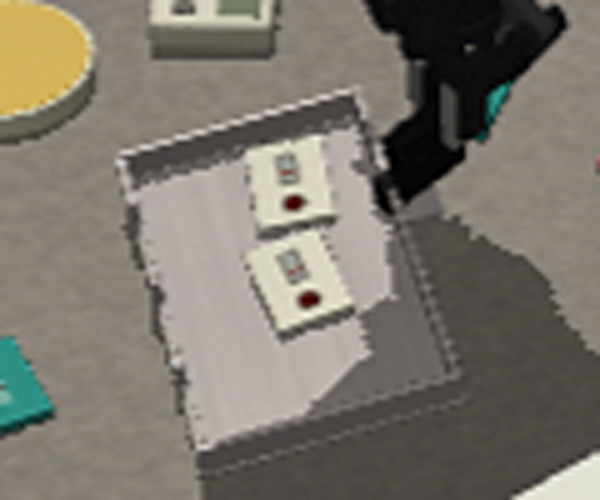

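The vertical force has halved to about 1.7 N and the pads are slipping, so the far corner is resting on the bench and the tray is pivoting. I'll carry on along the arc.

Call:
play_rows --rows '[{"translation":[0.003,0,-0.009],"roll":0,"grip":-1},{"translation":[0.007,0,-0.018],"roll":0,"grip":-1},{"translation":[0.011,0,-0.027],"roll":0,"grip":-1},{"translation":[0.016,0,-0.035],"roll":0,"grip":-1},{"translation":[0.021,0,-0.043],"roll":0,"grip":-1},{"translation":[0.026,0,-0.051],"roll":0,"grip":-1},{"translation":[0.032,0,-0.059],"roll":0,"grip":-1},{"translation":[0.038,0,-0.067],"roll":0,"grip":-1},{"translation":[0.045,0,-0.074],"roll":0,"grip":-1},{"translation":[0.045,0,-0.074],"roll":0,"grip":-1}]'

```text
time_s: 14.1
tool_pos: [0.557, 0.197, 0.1261]
orientation: [-0.173, 0.985, 0.0, -0.002]
ft_force: [0.2, 0.5, -2.4]
width: 0.133
finger_force: 21.7
```

```bash
python3 - <<'E'
from h import *
from workcell import eyes,env
plan([]);s=env.get_state(); print(s["ft_force"],s["ft_torque"],s["width"],s["finger_force"])
g=eyes.grab_frame("side");t=eyes.grab_frame("top")
a=cv2.resize(g["img"][140:260,220:340],(400,400),interpolation=cv2.INTER_CUBIC);b=cv2.resize(t["img"][200:310,185:295],(400,400),interpolation=cv2.INTER_CUBIC)
cv2.imwrite("pics/g4.png",np.hstack([a,b])[:,:,::-1])
E
```

```text
t 14.1 tcp [0.557  0.197  0.1261] z [-0.004 -0.    -1.   ] yaw 110.0 q [ 0.2   0.38 -0.08  1.12  0.   -0.15]
[ 0.20728611  0.50719695 -2.38922947] [ 0.09295279 -0.19075017  0.01458488] 0.13324939085378687 21.6577085852623
```

View pics/g4.png

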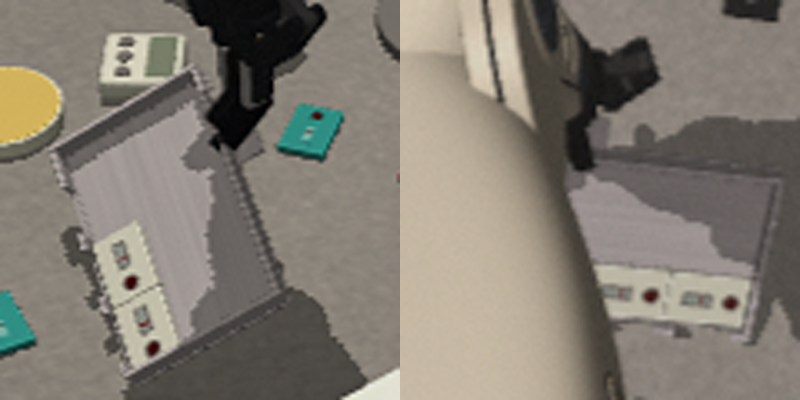

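The row is packed into the far corner with both cassettes against the openings wall. I'll lower the tray back along the arc.

Call:
play_rows --rows '[{"translation":[-0.007,0,0.007],"roll":0,"grip":-1},{"translation":[-0.013,0,0.015],"roll":0,"grip":-1},{"translation":[-0.019,0,0.023],"roll":0,"grip":-1},{"translation":[-0.024,0,0.031],"roll":0,"grip":-1},{"translation":[-0.029,0,0.039],"roll":0,"grip":-1},{"translation":[-0.034,0,0.047],"roll":0,"grip":-1},{"translation":[-0.038,0,0.056],"roll":0,"grip":-1},{"translation":[-0.042,0,0.065],"roll":0,"grip":-1},{"translation":[-0.045,0,0.074],"roll":0,"grip":-1},{"translation":[-0.045,0,0.074],"roll":0,"grip":-1}]'

```text
time_s: 15.2
tool_pos: [0.5993, 0.2126, 0.0491]
orientation: [-0.173, 0.985, 0.0, -0.003]
ft_force: [0.8, -0.3, -1.8]
width: 0.136
finger_force: 11.5
```

Call:
play_rows --rows '[{"translation":[-0.002,0,0.005],"roll":0,"grip":-1},{"translation":[-0.004,0,0.01],"roll":0,"grip":-1},{"translation":[-0.006,0,0.016],"roll":0,"grip":-1},{"translation":[-0.007,0,0.022],"roll":0,"grip":-1},{"translation":[-0.008,0,0.028],"roll":0,"grip":-1},{"translation":[-0.008,0,0.028],"roll":0,"grip":-1}]'

```text
time_s: 15.8
tool_pos: [0.6082, 0.2151, 0.0231]
orientation: [-0.173, 0.985, -0.0, -0.001]
ft_force: [0.7, -2.7, 9.3]
width: 0.134
finger_force: 25.4
```

```bash
python3 - <<'E'
from h import *
from workcell import eyes,env
plan([]);s=env.get_state(); print(s["ft_force"],s["ft_torque"],s["width"],s["finger_force"])
E
```

```text
t 15.8 tcp [0.6082 0.2151 0.0231] z [-0.002 -0.001 -1.   ] yaw 110.0 q [ 0.21  0.54 -0.09  0.95 -0.   -0.14]
[ 0.73213848 -2.66709624  9.32089925] [-0.33371397  0.09733363  0.04841736] 0.13361197361236674 25.44921487569809
```

Call:
play_rows --rows '[{"translation":[0,0,0],"roll":0,"grip":-0.4},{"translation":[0,0,0],"roll":0,"grip":-0.4},{"translation":[-0.004,0,-0.04],"roll":0,"grip":-0.4},{"translation":[-0.004,0,-0.09],"roll":0,"grip":-0.2},{"translation":[-0.004,0,-0.14],"roll":0,"grip":0}]'

```text
time_s: 16.3
tool_pos: [0.6108, 0.2167, 0.1635]
orientation: [-0.174, 0.985, 0.0, -0.003]
ft_force: [1.0, -0.1, 0.7]
width: 0.502
finger_force: 0.0
```

```bash
python3 - <<'E'
from h import *
plan([[.45,-.1,.3]],yaw=-8.1)
E
```

```text
t 16.3 tcp [0.6108 0.2167 0.1635] z [-0.007 -0.001 -1.   ] yaw 110.0 q [ 0.21  0.45  0.15  1.27  0.   -0.14]
[0.2602, -0.2425, -0.1351] n50: 7.6
roll -61.9
```

Call:
play_rows --rows '[{"translation":[0.26,-0.2425,-0.135],"roll":-8,"grip":0.2},{"translation":[0.26,-0.2425,-0.135],"roll":-16,"grip":0.2},{"translation":[0.26,-0.2425,-0.135],"roll":-24,"grip":0.2},{"translation":[0.26,-0.2425,-0.135],"roll":-32,"grip":0.2},{"translation":[0.26,-0.2425,-0.135],"roll":-40,"grip":0.2},{"translation":[0.26,-0.2425,-0.135],"roll":-48,"grip":0.2},{"translation":[0.26,-0.2425,-0.135],"roll":-56,"grip":0.2},{"translation":[0.26,-0.2425,-0.135],"roll":-62,"grip":0.2},{"translation":[0.26,-0.2425,-0.135],"roll":-62,"grip":0.2}]'

```text
time_s: 17.2
tool_pos: [0.4495, -0.103, 0.3004]
orientation: [-0.656, 0.754, -0.0, -0.002]
ft_force: [0.1, 0.7, 0.9]
width: 0.594
finger_force: 0.0
```

```bash
python3 - <<'E'
from h import *
from workcell import eyes,env
import pickle
t=eyes.grab_frame("top");g=eyes.grab_frame("side"); pickle.dump((t,g),open("f2.pkl","wb"))
trayrim(t)
w=t["img"].min(2)
m=np.zeros(w.shape,np.uint8); m[215:300,190:300]=w[215:300,190:300]>205
c,_=cv2.findContours(m,cv2.RETR_EXTERNAL,cv2.CHAIN_APPROX_NONE)
for k in c:
    if cv2.contourArea(k)>40: print(cv2.minAreaRect(k),onz(t,cv2.boxPoints(cv2.minAreaRect(k)),.012)[:,:2].round(4).tolist())
cv2.imwrite("pics/t5.png",cv2.resize(t["img"][215:300,190:300],None,fx=7,fy=7,interpolation=cv2.INTER_CUBIC)[:,:,::-1])
E
```

```text
rim px: rightmost-low [278 289] left-low [200 276] left-up [209 228] right-up [287 240]
```

View pics/t5.png

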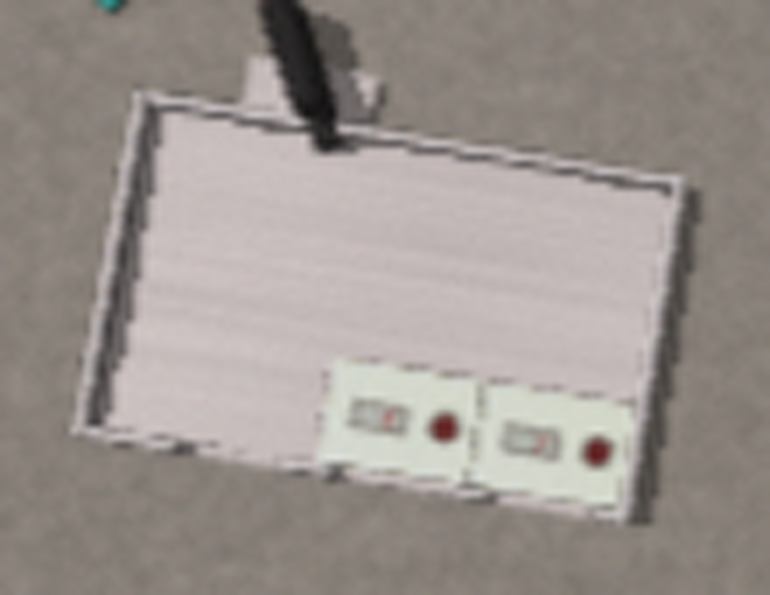

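```bash
python3 - <<'E'
from h import *
import pickle
t,g=pickle.load(open("f2.pkl","rb"))
c=onz(t,[[209.3,228.1],[288.6,240.7],[200.7,276.7],[280.3,289.3]],.022)[:,:2]; m=c.mean(0)
yd=(c[0]-c[1]+c[2]-c[3]); a=np.arctan2(yd[1],yd[0])-np.pi/2; print("ctr",m,"yaw",np.degrees(a))
Q=np.array([[np.cos(a),-np.sin(a)],[np.sin(a),np.cos(a)]])
for y in (26,78): print("row",y,m+Q@(np.array([-55+18,-90+y])/1000))
print("seen",onz(t,[[268.7,278.1],[246.9,275.1]],.012))
plan([])
E
```

```text
ctr [0.50720847 0.17809025] yaw -7.720120944717225
row 26 [0.46194645 0.1196407 ]
row 78 [0.46893182 0.17116938]
seen [[0.46289426 0.12120462 0.012     ]
 [0.4688374  0.17283244 0.012     ]]
t 17.3 tcp [ 0.4503 -0.1005  0.2987] z [-0.004 -0.001 -1.   ] yaw 171.8 q [-0.4   0.1  -0.01  1.47 -0.   -1.83]
```

```bash
python3 - <<'E'
from h import *
plan([[.469,.172,.07]],yaw=172.2)
E
```

```text
t 17.3 tcp [ 0.4503 -0.1005  0.2987] z [-0.004 -0.001 -1.   ] yaw 171.8 q [-0.4   0.1  -0.01  1.47 -0.   -1.83]
[-0.2727, 0.0195, 0.2285] n50: 7.1
roll -0.4
```

Call:
play_rows --rows '[{"translation":[-0.273,0.0195,0.2],"roll":-0.4,"grip":0.2},{"translation":[-0.273,0.0195,0.2],"roll":-0.4,"grip":0.2},{"translation":[-0.273,0.0195,0.2],"roll":-0.4,"grip":0.2},{"translation":[-0.273,0.0195,0.2],"roll":-0.4,"grip":0.2},{"translation":[-0.273,0.0195,0.2],"roll":-0.4,"grip":0.2},{"translation":[-0.273,0.0195,0.2],"roll":-0.4,"grip":0.2},{"translation":[-0.273,0.0195,0.2285],"roll":-0.4,"grip":0.2},{"translation":[-0.273,0.0195,0.2285],"roll":-0.4,"grip":0.2},{"translation":[-0.273,0.0195,0.2285],"roll":-0.4,"grip":0.2}]'

```text
time_s: 18.2
tool_pos: [0.4664, 0.1744, 0.068]
orientation: [-0.659, 0.752, 0.003, -0.004]
ft_force: [-0.0, -0.5, -0.7]
width: 0.597
finger_force: 0.0
```

```bash
python3 - <<'E'
from h import *
plan([[.469,.172,.0065]],yaw=172.2)
E
```

```text
t 18.2 tcp [0.4664 0.1744 0.068 ] z [-0.009 -0.001 -1.   ] yaw 172.5 q [ 0.19  0.28 -0.39  0.91  0.   -1.25]
[0.0019, -0.0034, 0.0615] n50: 1.2
roll 0.3
```

Call:
play_rows --rows '[{"translation":[0,0,0.03],"roll":0,"grip":0.2},{"translation":[0,0,0.04],"roll":0,"grip":0.2},{"translation":[0,0,0.04],"roll":0,"grip":0.2},{"translation":[0,0,0.04],"roll":0,"grip":0.2}]'

```text
time_s: 18.6
tool_pos: [0.4685, 0.1725, 0.031]
orientation: [-0.658, 0.753, 0.001, -0.002]
ft_force: [0.3, -0.7, 0.3]
width: 0.603
finger_force: 0.0
```

```bash
python3 - <<'E'
from h import *
plan([[.469,.172,.0065]],yaw=172.2)
E
```

```text
t 18.6 tcp [0.4685 0.1725 0.031 ] z [-0.004 -0.001 -1.   ] yaw 172.3 q [ 0.18  0.32 -0.44  0.81  0.   -1.25]
[0.0004, -0.0007, 0.0245] n50: 0.5
roll 0.1
```

Call:
play_rows --rows '[{"translation":[0,0,0.012],"roll":0,"grip":0.2},{"translation":[0,0,0.0245],"roll":0,"grip":0.2},{"translation":[0,0,0.0245],"roll":0,"grip":0.2}]' --squeeze 30

```text
time_s: 18.9
tool_pos: [0.4677, 0.1726, 0.0055]
orientation: [-0.658, 0.753, 0.002, -0.002]
ft_force: [-0.5, -0.4, -0.6]
width: 0.598
finger_force: 0.0
```

Call:
play_rows --rows '[{"translation":[0,0,0],"roll":0,"grip":-0.4},{"translation":[0,0,0],"roll":0,"grip":-0.4},{"translation":[0,0,0],"roll":0,"grip":-0.4},{"translation":[0,0,0],"roll":0,"grip":-0.4}]'

```text
time_s: 19.3
tool_pos: [0.4694, 0.1729, 0.0071]
orientation: [-0.658, 0.753, 0.0, -0.001]
ft_force: [2.0, -1.9, 5.8]
width: 0.405
finger_force: 33.6
```

Call:
play_rows --rows '[{"translation":[0,0,-0.01],"roll":0,"grip":-0.4},{"translation":[0,0,-0.025],"roll":0,"grip":-0.4},{"translation":[0,0,-0.06],"roll":0,"grip":-0.4},{"translation":[0,0,-0.11],"roll":0,"grip":-0.4},{"translation":[0,0,-0.16],"roll":0,"grip":-0.4},{"translation":[0,0,-0.16],"roll":0,"grip":-0.4}]'

```text
time_s: 19.9
tool_pos: [0.471, 0.1736, 0.1729]
orientation: [-0.659, 0.752, -0.001, 0.002]
ft_force: [1.4, -0.0, 0.1]
width: 0.409
finger_force: 30.4
```

```bash
python3 - <<'E'
from h import *
plan([[.534,-.191,.19],[.534,-.191,.108]],yaw=180)
from workcell import eyes,env
s=env.get_state(); print(s["ft_force"],s["width"],s["finger_force"])
t=eyes.grab_frame("top");w=t["img"].min(2)
print("corner cass white px",(w[265:292,255:285]>205).sum(),"second",(w[262:290,234:256]>205).sum())
E
```

```text
t 19.9 tcp [0.471  0.1736 0.1729] z [ 0.005  0.001 -1.   ] yaw 172.4 q [ 0.19  0.2  -0.21  1.16  0.   -1.25]
[0.353, -0.1108, -0.0173] n50: 7.4
[0.3532, -0.1104, 0.0647] n50: 7.5
roll -7.6
[ 1.37436239 -0.009694    0.13978459] 0.4087297669429045 30.419543981552124
corner cass white px 0 second 0
```

Call:
play_rows --rows '[{"translation":[0.353,-0.111,-0.017],"roll":-2,"grip":-0.4},{"translation":[0.353,-0.111,-0.017],"roll":-4,"grip":-0.4},{"translation":[0.353,-0.111,-0.017],"roll":-6,"grip":-0.4},{"translation":[0.353,-0.111,-0.017],"roll":-7.6,"grip":-0.4},{"translation":[0.353,-0.111,-0.017],"roll":-7.6,"grip":-0.4},{"translation":[0.353,-0.111,-0.017],"roll":-7.6,"grip":-0.4},{"translation":[0.353,-0.111,-0.017],"roll":-7.6,"grip":-0.4},{"translation":[0.353,-0.111,-0.017],"roll":-7.6,"grip":-0.4},{"translation":[0.353,-0.111,-0.017],"roll":-7.6,"grip":-0.4},{"translation":[0.353,-0.111,-0.017],"roll":-7.6,"grip":-0.4}]'

```text
time_s: 20.95
tool_pos: [0.5312, -0.1911, 0.1817]
orientation: [-0.707, 0.708, 0.003, -0.002]
ft_force: [0.8, -0.3, -0.5]
width: 0.408
finger_force: 30.4
```

```bash
python3 - <<'E'
from h import *
plan([[.534,-.191,.108]],yaw=180)
from workcell import eyes,env
s=env.get_state(); print(s["ft_force"],s["width"],s["finger_force"])
t=eyes.grab_frame("top");g=eyes.grab_frame("side")
print(t["img"][278,269],t["img"][275,244])
a=cv2.resize(g["img"][160:400,270:450],(450,600),interpolation=cv2.INTER_CUBIC);b=cv2.resize(t["img"][200:300,185:255],(350,500));b=np.vstack([b,np.zeros((100,350,3),np.uint8)])
cv2.imwrite("pics/g6.png",np.hstack([a,b])[:,:,::-1])
E
```

```text
t 20.9 tcp [ 0.5312 -0.1911  0.1817] z [-0.007  0.001 -1.   ] yaw 179.9 q [-0.49  0.31 -0.04  1.23 -0.   -2.06]
[-0.0001, -0.0033, 0.0737] n50: 1.5
roll -0.1
[ 0.75378318 -0.34003445 -0.49093531] 0.40772736174096186 30.415629744529724
[159 158 150] [199 188 187]
```

View pics/g6.png

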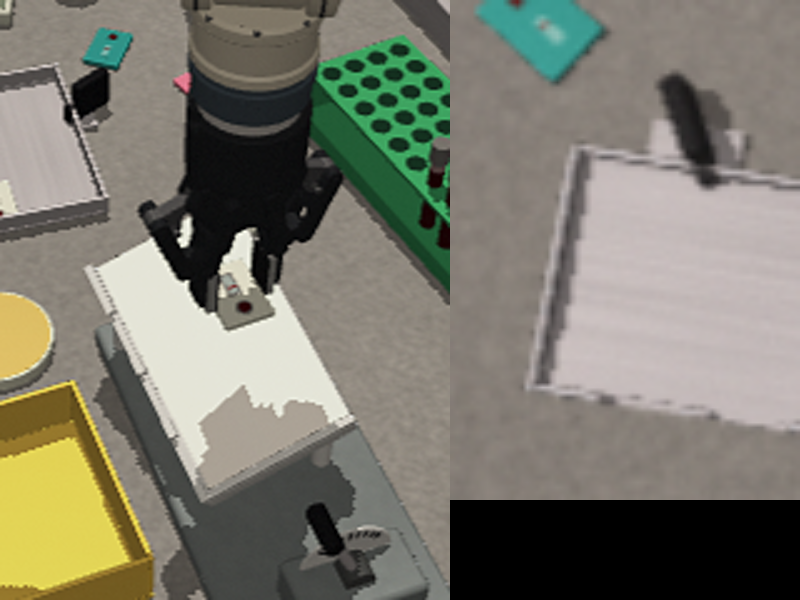

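The crop shows the cassette held level at the fingertips above the panel, with the other one still in the tray corner. Lowering.

Call:
play_rows --rows '[{"translation":[0,-0.002,0.03],"roll":0,"grip":-0.4},{"translation":[0,-0.002,0.055],"roll":0,"grip":-0.4},{"translation":[0,-0.002,0.055],"roll":0,"grip":-0.4},{"translation":[0,-0.002,0.055],"roll":0,"grip":-0.4}]'

```text
time_s: 21.45
tool_pos: [0.5335, -0.1905, 0.1278]
orientation: [0.708, -0.707, -0.002, 0.002]
ft_force: [0.4, 0.4, -0.3]
width: 0.407
finger_force: 30.4
```

```bash
python3 - <<'E'
from h import *
plan([[.534,-.191,.108]],yaw=180)
E
```

```text
t 21.4 tcp [ 0.5335 -0.1905  0.1278] z [-0.006 -0.    -1.   ] yaw -179.9 q [-0.49  0.34 -0.13  1.1  -0.   -2.06]
[0.0005, -0.0006, 0.0198] n50: 0.4
roll 0.1
```

Call:
play_rows --rows '[{"translation":[0,0,0.008],"roll":0,"grip":-0.4},{"translation":[0,0,0.014],"roll":0,"grip":-0.4},{"translation":[0,0,0.018],"roll":0,"grip":-0.4},{"translation":[0,0,0.018],"roll":0,"grip":-0.4}]'

```text
time_s: 21.85
tool_pos: [0.5332, -0.1916, 0.1088]
orientation: [-0.707, 0.707, 0.002, -0.002]
ft_force: [0.7, 0.4, -0.3]
width: 0.404
finger_force: 30.4
```

Call:
play_rows --rows '[{"translation":[0,0,0],"roll":0,"grip":0.05},{"translation":[0,0,0],"roll":0,"grip":0.05},{"translation":[0,0,-0.02],"roll":0,"grip":0.05},{"translation":[0,0,-0.06],"roll":0,"grip":0.1},{"translation":[0,0,-0.1],"roll":0,"grip":0.2},{"translation":[0,0,-0.1],"roll":0,"grip":0.2}]'

```text
time_s: 22.45
tool_pos: [0.5358, -0.1925, 0.2148]
orientation: [-0.707, 0.707, -0.003, -0.001]
ft_force: [-0.8, 0.6, 0.0]
width: 0.6
finger_force: 0.0
```

```bash
python3 - <<'E'
from h import *
plan([[.4625,.1205,.12]],yaw=172.2)
E
```

```text
t 22.4 tcp [ 0.5358 -0.1925  0.2148] z [ 0.002 -0.005 -1.   ] yaw 180.0 q [-0.49  0.29  0.03  1.3  -0.   -2.06]
[-0.3135, 0.0737, 0.0931] n50: 6.7
roll 7.8
```

Call:
play_rows --rows '[{"translation":[-0.3135,0.0737,0.05],"roll":2,"grip":0.2},{"translation":[-0.3135,0.0737,0.05],"roll":4,"grip":0.2},{"translation":[-0.3135,0.0737,0.05],"roll":6,"grip":0.2},{"translation":[-0.3135,0.0737,0.05],"roll":7.8,"grip":0.2},{"translation":[-0.3135,0.0737,0.05],"roll":7.8,"grip":0.2},{"translation":[-0.3135,0.0737,0.05],"roll":7.8,"grip":0.2},{"translation":[-0.3135,0.0737,0.094],"roll":7.8,"grip":0.2},{"translation":[-0.3135,0.0737,0.094],"roll":7.8,"grip":0.2},{"translation":[-0.3135,0.0737,0.094],"roll":7.8,"grip":0.2},{"translation":[-0.3135,0.0737,0.094],"roll":7.8,"grip":0.2}]'

```text
time_s: 23.45
tool_pos: [0.4609, 0.1212, 0.1164]
orientation: [-0.657, 0.754, 0.001, -0.002]
ft_force: [0.1, -0.9, -0.7]
width: 0.595
finger_force: 0.0
```

```bash
cat >> h.py <<'E'
def wells(f,box):
    x0,y0,x1,y1=box; I=f["img"].astype(int); m=np.zeros(I.shape[:2],np.uint8)
    s=I[y0:y1,x0:x1]; m[y0:y1,x0:x1]=((s[...,0]-s[...,1]>40)&(s[...,0]<170)&(abs(s[...,1]-s[...,2])<40))
    n,l,st,c=cv2.connectedComponentsWithStats(m); return [(c[i].round(1).tolist(),int(st[i,4])) for i in range(1,n) if st[i,4]>=3]
def pnl(x,y,z=0,c=(.4914,-.245,.0485),yaw=-3.9):
    "panel own mm -> world"
    f=R.from_euler("z",yaw,degrees=True); X=f.apply([.9272,0,.3746]); Y=f.apply([-.1249,.943,.309])
    return np.array(c)+(x*X+y*Y+z*np.cross(X,Y))/1000
E
python3 - <<'E'
from h import *
from workcell import eyes,env
plan([[.4625,.1205,.0065]],yaw=172.2)
t=eyes.grab_frame("top");g=eyes.grab_frame("side")
print("top panel",wells(t,(340,200,445,285)),"side panel",wells(g,(300,240,420,370)),"side tray",wells(g,(240,185,320,255)),"top tray",wells(t,(195,225,292,295)))
P=[pnl(18,26+s*12,6) for s in(-1,1)]; print("row slot1 centre/well px top",proj(t,[pnl(18,26,6)]+P),"side",proj(g,[pnl(18,26,6)]+P))
E
```

```text
t 23.4 tcp [0.4609 0.1212 0.1164] z [-0.004 -0.001 -1.   ] yaw 172.1 q [ 0.08  0.2  -0.36  1.01 -0.   -1.35]
[0.0003, -0.0021, 0.1099] n50: 2.2
roll -0.1
top panel [] side panel [([358.2, 345.7], 12)] side tray [([268.8, 245.2], 6)] top tray []
row slot1 centre/well px top [[419.2644348  262.56110893]
 [423.82318561 262.4495289 ]
 [414.67153797 262.67352472]] side [[354.42225219 337.07597999]
 [357.52108096 343.07624154]
 [351.3498493  331.12688687]]
```

Cassette 1's well shows at side (358,346), against a predicted (357.5,343), so it lies in the lowest corner. Now the second one.

Call:
play_rows --rows '[{"translation":[0,-0.001,0.05],"roll":0,"grip":0.2},{"translation":[0,-0.001,0.085],"roll":0,"grip":0.2},{"translation":[0,-0.001,0.085],"roll":0,"grip":0.2},{"translation":[0,-0.001,0.085],"roll":0,"grip":0.2}]'

```text
time_s: 23.95
tool_pos: [0.4612, 0.1211, 0.0314]
orientation: [-0.657, 0.754, 0.001, -0.002]
ft_force: [-0.0, 0.3, 1.0]
width: 0.606
finger_force: 0.0
```

```bash
python3 - <<'E'
from h import *
plan([[.4625,.1205,.0065]],yaw=172.2)
E
```

```text
t 23.9 tcp [0.4612 0.1211 0.0314] z [-0.005 -0.001 -1.   ] yaw 172.1 q [ 0.08  0.29 -0.49  0.79 -0.   -1.35]
[0.0003, -0.0015, 0.0249] n50: 0.5
roll -0.1
```

Call:
play_rows --rows '[{"translation":[0,-0.001,0.012],"roll":0,"grip":0.2},{"translation":[0,-0.001,0.0245],"roll":0,"grip":0.2},{"translation":[0,-0.001,0.0245],"roll":0,"grip":0.2},{"translation":[0,-0.001,0.0245],"roll":0,"grip":-0.4},{"translation":[0,-0.001,0.0245],"roll":0,"grip":-0.4},{"translation":[0,-0.001,0.0245],"roll":0,"grip":-0.4},{"translation":[0,-0.001,0.0245],"roll":0,"grip":-0.4}]' --squeeze 30

```text
time_s: 24.65
tool_pos: [0.4626, 0.1215, 0.0077]
orientation: [-0.657, 0.754, 0.0, -0.001]
ft_force: [-0.6, -1.8, 5.9]
width: 0.406
finger_force: 29.3
```

Call:
play_rows --rows '[{"translation":[0,0,-0.01],"roll":0,"grip":-0.4},{"translation":[0,0,-0.025],"roll":0,"grip":-0.4},{"translation":[0,0,-0.06],"roll":0,"grip":-0.4},{"translation":[0,0,-0.11],"roll":0,"grip":-0.4},{"translation":[0,0,-0.16],"roll":0,"grip":-0.4},{"translation":[0,0,-0.16],"roll":0,"grip":-0.4}]'

```text
time_s: 25.25
tool_pos: [0.4649, 0.122, 0.1736]
orientation: [-0.657, 0.754, -0.002, 0.002]
ft_force: [-0.1, 0.3, 0.1]
width: 0.408
finger_force: 30.1
```

```bash
python3 - <<'E'
from h import *
plan([[.532,-.156,.19]],yaw=180)
E
```

```text
t 25.2 tcp [0.4649 0.122  0.1736] z [ 0.006  0.    -1.   ] yaw 172.2 q [ 0.08  0.16 -0.25  1.15 -0.   -1.35]
[0.2662, -0.1044, -0.0161] n50: 5.7
roll -7.8
```

Call:
play_rows --rows '[{"translation":[0.266,-0.104,-0.016],"roll":-2,"grip":-0.4},{"translation":[0.266,-0.104,-0.016],"roll":-4,"grip":-0.4},{"translation":[0.266,-0.104,-0.016],"roll":-6,"grip":-0.4},{"translation":[0.266,-0.104,-0.016],"roll":-7.8,"grip":-0.4},{"translation":[0.266,-0.104,-0.016],"roll":-7.8,"grip":-0.4},{"translation":[0.266,-0.104,-0.016],"roll":-7.8,"grip":-0.4},{"translation":[0.266,-0.104,0.03],"roll":-7.8,"grip":-0.4},{"translation":[0.266,-0.104,0.03],"roll":-7.8,"grip":-0.4},{"translation":[0.266,-0.104,0.03],"roll":-7.8,"grip":-0.4},{"translation":[0.266,-0.104,0.03],"roll":-7.8,"grip":-0.4}]'

```text
time_s: 26.25
tool_pos: [0.5294, -0.1555, 0.1379]
orientation: [0.707, -0.707, -0.001, 0.002]
ft_force: [-0.9, -0.6, -0.0]
width: 0.407
finger_force: 30.2
```

```bash
python3 - <<'E'
from h import *
from workcell import env
print(pnl(50,97)); plan([[.5318,-.156,.119]],yaw=180); print(env.get_state()["width"])
E
```

```text
[ 0.53178683 -0.15606998  0.097203  ]
t 26.2 tcp [ 0.5294 -0.1555  0.1379] z [-0.003 -0.002 -1.   ] yaw -180.0 q [-0.44  0.31 -0.15  1.11 -0.   -2.01]
[0.0004, -0.0025, 0.0188] n50: 0.4
roll 0.0
0.40748300442935914
```

Call:
play_rows --rows '[{"translation":[0,-0.002,0.008],"roll":0,"grip":-0.4},{"translation":[0,-0.002,0.014],"roll":0,"grip":-0.4},{"translation":[0,-0.002,0.018],"roll":0,"grip":-0.4},{"translation":[0,-0.002,0.018],"roll":0,"grip":-0.4}]'

```text
time_s: 26.65
tool_pos: [0.5304, -0.1557, 0.1171]
orientation: [0.707, -0.707, -0.002, 0.002]
ft_force: [-0.4, 0.6, 0.2]
width: 0.402
finger_force: 30.2
```

Call:
play_rows --rows '[{"translation":[0,0,0],"roll":0,"grip":0.05},{"translation":[0,0,0],"roll":0,"grip":0.05},{"translation":[0,0,-0.02],"roll":0,"grip":0.05},{"translation":[0,0,-0.06],"roll":0,"grip":0},{"translation":[0,0,-0.1],"roll":0,"grip":0},{"translation":[0,0,-0.1],"roll":0,"grip":0}]'

```text
time_s: 27.25
tool_pos: [0.5331, -0.1568, 0.2232]
orientation: [-0.707, 0.707, -0.002, -0.001]
ft_force: [0.3, -0.1, -0.0]
width: 0.502
finger_force: 0.0
```

```bash
python3 - <<'E'
from h import *
from workcell import eyes,env
plan([[.42,-.28,.22]],yaw=176.1)
g=eyes.grab_frame("side")
print("side panel",wells(g,(300,240,420,370)),proj(g,[pnl(18,14,6),pnl(18,66,6)]))
E
```

```text
t 27.2 tcp [ 0.5331 -0.1568  0.2232] z [ 0.003 -0.004 -1.   ] yaw 180.0 q [-0.44  0.27  0.01  1.31 -0.   -2.01]
[0.1232, 0.1131, 0.0034] n50: 3.3
roll 3.9
side panel [([345.2, 320.2], 13)] [[357.52108096 343.07624154]
 [344.28179647 317.44101757]]
```

Call:
play_rows --rows '[{"translation":[0.04,0.2,-0.02],"roll":3.9,"grip":0},{"translation":[0.04,0.2,-0.02],"roll":3.9,"grip":0},{"translation":[0.04,0.2,-0.02],"roll":3.9,"grip":0},{"translation":[0.04,0.2,-0.02],"roll":3.9,"grip":0},{"translation":[0.04,0.2,-0.02],"roll":3.9,"grip":0}]'

```text
time_s: 27.8
tool_pos: [0.3274, -0.1957, 0.2387]
orientation: [-0.681, 0.732, 0.002, -0.003]
ft_force: [0.2, -0.3, 0.2]
width: 0.502
finger_force: 0.0
```

```bash
python3 - <<'E'
from h import *
from workcell import eyes,env
import pickle
t=eyes.grab_frame("top");g=eyes.grab_frame("side"); pickle.dump((t,g),open("f3.pkl","wb"))
print("panel wells",wells(t,(340,200,445,285)),wells(g,(300,240,420,370)),"top pred",proj(t,[pnl(18,14,6),pnl(18,66,6)]))
plan([])
# lever handle: bar end faces; hinge from scale
for z in(.07,.09): print("scale mid",onz(t,[[467,242.5]],z))
fw=np.array([.9977,-.068]);lf=np.array([.068,.9977]); h=np.array([.52414,-.34289]); print("handle fwd/left",h@fw,h@lf)
# scale tips and box outline, crop px /5
s=np.array([[655,145],[650,282],[612,128],[725,130],[605,310],[700,322]])/5+[335,200]
print("scale tips",[onz(t,[q],.085)[0,:2]@fw for q in s[:2]],"box top corners fwd",[onz(t,[q],.054)[0,:2]@fw for q in s[2:]])
cv2.imwrite("pics/l1.png",np.hstack([cv2.resize(g["img"][300:420,320:440],(400,400),interpolation=cv2.INTER_CUBIC),cv2.resize(t["img"][200:290,400:490],(400,400),interpolation=cv2.INTER_CUBIC)])[:,:,::-1])
E
```

```text
panel wells [] [([345.4, 320.1], 14), ([353.0, 336.3], 3), ([358.4, 345.6], 13)] top pred [[423.82318561 262.4495289 ]
 [403.81981459 262.93913161]]
t 27.9 tcp [ 0.3304 -0.1961  0.2386] z [-0.005 -0.001 -1.   ] yaw 175.9 q [-0.75 -0.03 -0.29  1.31 -0.   -2.25]
scale mid [[ 0.5525784  -0.33309053  0.07      ]]
scale mid [[ 0.55042092 -0.32611194  0.09      ]]
handle fwd/left 0.546250998 -0.30645983299999996
scale tips [np.float64(0.6024835588494197), np.float64(0.5401645560220868)] box top corners fwd [np.float64(0.6135599411529723), np.float64(0.6175549870426166), np.float64(0.5284445338607091), np.float64(0.5269147797828841)]
```

View pics/l1.png

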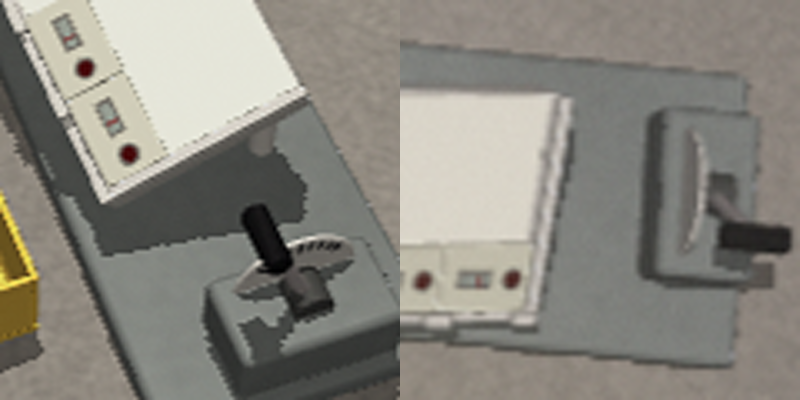

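Both cassettes lie flat and end to end on the ledge against the fence; their wells are at side (358,346) and (345,320). Now the lever.

```bash
python3 - <<'E'
from h import *
plan([[.524,-.343,.18],[.524,-.343,.106]],yaw=176.1)
E
```

```text
t 27.9 tcp [ 0.3304 -0.1961  0.2386] z [-0.005 -0.001 -1.   ] yaw 175.9 q [-0.75 -0.03 -0.29  1.31 -0.   -2.25]
[0.1327, -0.2038, 0.0578] n50: 5.0
[0.1326, -0.2042, 0.1318] n50: 5.5
roll -0.2
```

Call:
play_rows --rows '[{"translation":[0.1327,-0.2038,0.03],"roll":0,"grip":0},{"translation":[0.1327,-0.2038,0.03],"roll":0,"grip":0},{"translation":[0.1327,-0.2038,0.03],"roll":0,"grip":0},{"translation":[0.1327,-0.2038,0.03],"roll":0,"grip":0},{"translation":[0.1327,-0.2038,0.058],"roll":0,"grip":0},{"translation":[0.1327,-0.2038,0.058],"roll":0,"grip":0},{"translation":[0.1327,-0.2038,0.058],"roll":0,"grip":0},{"translation":[0.1327,-0.2038,0.058],"roll":0,"grip":0}]'

```text
time_s: 28.7
tool_pos: [0.5255, -0.3413, 0.1796]
orientation: [-0.683, 0.731, 0.002, -0.002]
ft_force: [0.2, 1.0, 1.1]
width: 0.499
finger_force: 0.0
```

```bash
python3 - <<'E'
from h import *
plan([[.524,-.343,.106]],yaw=176.1)
E
```

```text
t 28.7 tcp [ 0.5255 -0.3413  0.1796] z [-0.006 -0.    -1.   ] yaw 176.1 q [-0.71  0.41  0.12  1.28 -0.   -2.21]
[0.0018, 0.001, 0.0736] n50: 1.5
roll 0.0
```

Call:
play_rows --rows '[{"translation":[0.0015,0.001,0.04],"roll":0,"grip":0},{"translation":[0.0015,0.001,0.073],"roll":0,"grip":0},{"translation":[0.0015,0.001,0.073],"roll":0,"grip":0},{"translation":[0.0015,0.001,0.073],"roll":0,"grip":-1},{"translation":[0.0015,0.001,0.073],"roll":0,"grip":-1},{"translation":[0.0015,0.001,0.073],"roll":0,"grip":-1},{"translation":[0.0015,0.001,0.073],"roll":0,"grip":-1}]' --squeeze 20

```text
time_s: 29.4
tool_pos: [0.5245, -0.3442, 0.1099]
orientation: [-0.683, 0.731, -0.0, -0.002]
ft_force: [-2.8, 1.5, 5.8]
width: 0.155
finger_force: 18.3
```

```bash
python3 - <<'E'
from h import *
plan([])
E
```

```text
t 29.4 tcp [ 0.5245 -0.3442  0.1099] z [-0.002 -0.003 -1.   ] yaw 176.1 q [-0.71  0.44 -0.01  1.11 -0.   -2.21]
```

Call:
play_rows --rows '[{"translation":[0,-0.006,-0.002],"roll":0,"grip":-1},{"translation":[0,-0.012,-0.004],"roll":0,"grip":-1},{"translation":[0,-0.018,-0.005],"roll":0,"grip":-1},{"translation":[0,-0.0235,-0.006],"roll":0,"grip":-1},{"translation":[0,-0.0235,-0.006],"roll":0,"grip":-1},{"translation":[0,-0.0235,-0.006],"roll":0,"grip":-1}]'

```text
time_s: 30.0
tool_pos: [0.5484, -0.3459, 0.1144]
orientation: [-0.683, 0.731, -0.0, -0.002]
ft_force: [-0.8, -0.7, 8.5]
width: 0.15
finger_force: 20.9
```

```bash
python3 - <<'E'
from h import *
from workcell import env
plan([]); s=env.get_state(); print(s["tool_pos"][:2]@np.array([.9977,-.068]),s["ft_force"],s["width"],s["finger_force"])
E
```

```text
t 30.0 tcp [ 0.5484 -0.3459  0.1144] z [-0.003 -0.003 -1.   ] yaw 176.1 q [-0.69  0.48  0.05  1.15 -0.   -2.19]
0.570623672467651 [-0.83635902 -0.73866197  8.48514887] 0.1502302424843001 20.945625007152557
```

Call:
play_rows --rows '[{"translation":[0,0,0],"roll":0,"grip":-0.3},{"translation":[0,0,0],"roll":0,"grip":-0.3},{"translation":[0,0,0],"roll":0,"grip":-0.3},{"translation":[0,0,-0.04],"roll":0,"grip":-0.3},{"translation":[0,0,-0.08],"roll":0,"grip":-0.3},{"translation":[0,0.05,-0.1],"roll":0,"grip":-0.3},{"translation":[0,0.1,-0.12],"roll":0,"grip":-0.3},{"translation":[0,0.15,-0.12],"roll":0,"grip":-0.3},{"translation":[0,0.18,-0.12],"roll":0,"grip":-0.3},{"translation":[0,0.18,-0.12],"roll":0,"grip":-0.3}]'

```text
time_s: 31.0
tool_pos: [0.3651, -0.3323, 0.2347]
orientation: [-0.682, 0.732, 0.001, -0.002]
ft_force: [0.6, 0.2, 0.4]
width: 0.355
finger_force: 0.0
```

```bash
python3 - <<'E'
from h import *
from workcell import eyes,env
import pickle
plan([])
t=eyes.grab_frame("top");g=eyes.grab_frame("side"); pickle.dump((t,g),open("f4.pkl","wb"))
def dark(f,box,th):
    x0,y0,x1,y1=box; m=np.zeros(f["img"].shape[:2],np.uint8); m[y0:y1,x0:x1]=(f["img"][y0:y1,x0:x1].max(2)<th)
    c,_=cv2.findContours(m,cv2.RETR_EXTERNAL,cv2.CHAIN_APPROX_NONE); k=max(c,key=cv2.contourArea); return cv2.contourArea(k),cv2.minAreaRect(k)
L=dark(t,(465,225,498,268),45); M=dark(g,(385,340,440,400),45); p,e=tri(t,L[1][0],g,M[1][0]); fw=np.array([.9977,-.068])
print(L,M,"handle",p,e,"fwd",p[:2]@fw)
for n,h in(("top",.5685),("top",.572)): 
    w=fw*h+np.array([.068,.9977])*-.3065; print("upright bar px at hinge fwd",h,proj(t,[[*w,.126]]),proj(g,[[*w,.126]]))
cv2.imwrite("pics/l2.png",np.hstack([cv2.resize(g["img"][330:420,370:460],(400,400),interpolation=cv2.INTER_CUBIC),cv2.resize(t["img"][215:275,440:500],(400,400),interpolation=cv2.INTER_CUBIC)])[:,:,::-1])
print("wells",wells(g,(300,240,420,370)))
E
```

```text
t 31.0 tcp [ 0.3651 -0.3323  0.2347] z [-0.005 -0.001 -1.   ] yaw 175.9 q [-0.91  0.16 -0.1   1.31 -0.01 -2.41]
(62.0, ((480.58624267578125, 241.9655303955078), (15.114277839660645, 5.148819923400879), 4.763641834259033)) (146.5, ((413.67694091796875, 365.18463134765625), (21.582042694091797, 7.938222408294678), 60.255123138427734)) handle [ 0.54858344 -0.34459217  0.1224744 ] 0.0004615807258685656 fwd 0.5707539703706189
upright bar px at hinge fwd 0.5685 [[481.10607786 242.9230769 ]] [[412.7813004 364.3101593]]
upright bar px at hinge fwd 0.572 [[481.18468296 241.32670834]] [[414.78145529 363.69087162]]
wells [([353.0, 336.3], 3), ([358.4, 345.8], 14)]
```

View pics/l2.png

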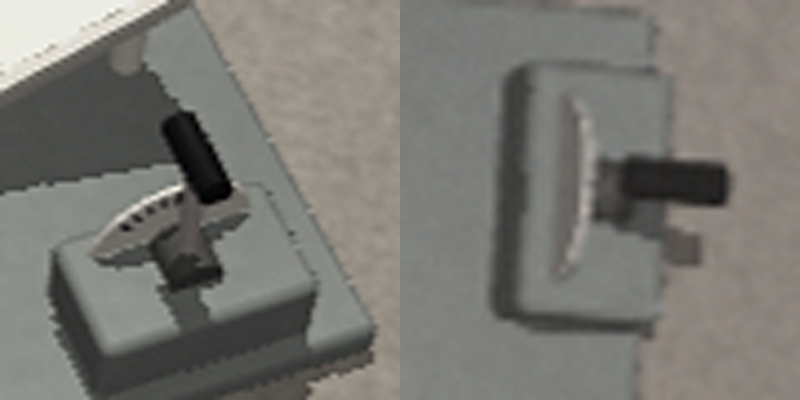

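```bash
python3 - <<'E'
from h import *
import pickle
t,g=pickle.load(open("f4.pkl","rb")); fw=np.array([.9977,-.068]);lf=np.array([.068,.9977])
for h in(.563,.5685,.571,.574):
    w=fw*h+lf*-.3065
    print(h,"hinge top",proj(t,[[*w,.056]]).round(1),"side",proj(g,[[*w,.056]]).round(1),"scale row z.085",proj(t,[[*(fw*h+lf*-.285),.085]]).round(1))
# scale arc: bright pixels in top crop
I=t["img"].astype(int); ys,xs=np.where(I[228:260,462:472].min(2)>150); print("scale px rows",ys.min()+228,ys.max()+228,xs.min()+462,xs.max()+462, (ys+228).mean())
E
```

```text
0.563 hinge top [[469.7 248.2]] side [[405.4 389. ]] scale row z.085 [[464.8 246.3]]
0.5685 hinge top [[469.8 245.9]] side [[408.4 388. ]] scale row z.085 [[464.9 243.8]]
0.571 hinge top [[469.9 244.8]] side [[409.7 387.6]] scale row z.085 [[464.9 242.7]]
0.574 hinge top [[469.9 243.5]] side [[411.4 387. ]] scale row z.085 [[465.  241.4]]
scale px rows 236 249 467 468 242.25
```

The lever is upright (bar at forward 0.571, hinge at about 0.572) and both cassettes were in place when it was set at t = 30 s. While the four seconds run, the arm moves away to tilt the tool towards the panel normal.

```bash
python3 - <<'E'
from h import *
plan([[.36,.0,.36],[.335,.37,.44],[.335,.37,.6]])
E
```

```text
t 31.1 tcp [ 0.368  -0.3332  0.2342] z [-0.004 -0.002 -1.   ] yaw 176.0 q [-0.9   0.17 -0.09  1.31 -0.   -2.4 ]
[-0.3316, 0.0318, -0.1263] n50: 7.1
[-0.6988, 0.0829, -0.2067] n50: 14.7
[-0.6985, 0.0836, -0.3667] n50: 15.9
```

Call:
play_rows --rows '[{"translation":[-0.332,0.032,-0.126],"roll":0,"grip":0},{"translation":[-0.332,0.032,-0.126],"roll":0,"grip":0},{"translation":[-0.332,0.032,-0.126],"roll":0,"grip":0},{"translation":[-0.332,0.032,-0.126],"roll":0,"grip":0},{"translation":[-0.332,0.032,-0.126],"roll":0,"grip":0},{"translation":[-0.332,0.032,-0.126],"roll":0,"grip":0},{"translation":[-0.332,0.032,-0.126],"roll":0,"grip":0},{"translation":[-0.332,0.032,-0.126],"roll":0,"grip":0}]'

```text
time_s: 31.9
tool_pos: [0.3605, 0.0048, 0.3616]
orientation: [-0.685, 0.729, 0.001, -0.001]
ft_force: [-0.5, -0.5, -1.1]
width: 0.5
finger_force: 0.0
```

Call:
play_rows --rows '[{"translation":[-0.367,0.051,-0.08],"roll":0,"grip":0},{"translation":[-0.367,0.051,-0.08],"roll":0,"grip":0},{"translation":[-0.367,0.051,-0.08],"roll":0,"grip":0},{"translation":[-0.367,0.051,-0.08],"roll":0,"grip":0},{"translation":[-0.367,0.051,-0.08],"roll":0,"grip":0},{"translation":[-0.367,0.051,-0.08],"roll":0,"grip":0},{"translation":[-0.367,0.051,-0.08],"roll":0,"grip":0},{"translation":[-0.367,0.051,-0.08],"roll":0,"grip":0}]'

```text
time_s: 32.7
tool_pos: [0.3344, 0.3744, 0.4386]
orientation: [-0.683, 0.73, 0.002, -0.003]
ft_force: [0.9, -0.4, -0.2]
width: 0.504
finger_force: 0.0
```

Call:
play_rows --rows '[{"translation":[0,0,-0.05],"roll":0,"grip":0},{"translation":[0,0,-0.1],"roll":0,"grip":0},{"translation":[0,0,-0.15],"roll":0,"grip":0},{"translation":[0,0,-0.2],"roll":0,"grip":0},{"translation":[0,0,-0.25],"roll":0,"grip":0},{"translation":[0,0,-0.3],"roll":0,"grip":0}]'

```text
time_s: 33.3
tool_pos: [0.3198, 0.3525, 0.499]
orientation: [-0.682, 0.731, -0.0, 0.024]
ft_force: [0.6, 0.3, -0.6]
width: 0.499
finger_force: 0.0
```

```bash
python3 - <<'E'
from h import *
plan([])
E
```

```text
t 33.3 tcp [0.3198 0.3525 0.499 ] z [ 0.036  0.033 -0.999] yaw 176.0 q [ 0.65  0.17  0.6   1.95  0.   -0.85]
```

Call:
play_rows --rows '[{"translation":[0,0,-0.05],"roll":0,"grip":0},{"translation":[0,0,-0.1],"roll":0,"grip":0},{"translation":[0,0,-0.15],"roll":0,"grip":0},{"translation":[0,0,-0.2],"roll":0,"grip":0},{"translation":[0,0,-0.25],"roll":0,"grip":0}]'

```text
time_s: 33.8
tool_pos: [0.3048, 0.3374, 0.5248]
orientation: [-0.681, 0.73, -0.003, 0.052]
ft_force: [0.6, 0.3, -0.1]
width: 0.5
finger_force: 0.0
```

Call:
play_rows --rows '[{"translation":[0,0,-0.05],"roll":0,"grip":0},{"translation":[0,0,-0.1],"roll":0,"grip":0},{"translation":[0,0,-0.15],"roll":0,"grip":0},{"translation":[0,0,-0.2],"roll":0,"grip":0},{"translation":[0,0,-0.25],"roll":0,"grip":0}]'

```text
time_s: 34.3
tool_pos: [0.2879, 0.3222, 0.5486]
orientation: [-0.68, 0.729, -0.005, 0.079]
ft_force: [0.3, -0.2, 0.2]
width: 0.498
finger_force: 0.0
```

```bash
python3 - <<'E'
from h import *
plan([[.33,.37,.45]])
E
```

```text
t 34.3 tcp [0.2879 0.3222 0.5486] z [ 0.123  0.1   -0.987] yaw 175.7 q [ 0.64  0.06  0.59  1.95  0.01 -0.86]
[-0.0394, -0.0267, 0.1073] n50: 2.3
```

Call:
play_rows --rows '[{"translation":[0,0,-0.3],"roll":0,"grip":0},{"translation":[0,0,-0.3],"roll":0,"grip":0},{"translation":[0,0,-0.3],"roll":0,"grip":0},{"translation":[0,0,-0.3],"roll":0,"grip":0},{"translation":[0,0,-0.3],"roll":0,"grip":0}]'

```text
time_s: 34.8
tool_pos: [0.266, 0.3053, 0.5712]
orientation: [-0.678, 0.727, -0.008, 0.107]
ft_force: [0.0, 0.3, -0.9]
width: 0.5
finger_force: 0.0
```

Call:
play_rows --rows '[{"translation":[0,0,-0.3],"roll":0,"grip":0},{"translation":[0,0,-0.3],"roll":0,"grip":0},{"translation":[0,0,-0.3],"roll":0,"grip":0},{"translation":[0,0,-0.3],"roll":0,"grip":0},{"translation":[0,0,-0.3],"roll":0,"grip":0}]'

```text
time_s: 35.3
tool_pos: [0.2424, 0.2904, 0.5919]
orientation: [-0.676, 0.725, -0.012, 0.133]
ft_force: [-0.4, -0.5, 1.1]
width: 0.501
finger_force: 0.0
```

```bash
python3 - <<'E'
from h import *
plan([[.33,.37,.45]])
E
```

```text
t 35.3 tcp [0.2424 0.2904 0.5919] z [ 0.209  0.164 -0.964] yaw 175.0 q [ 0.65 -0.06  0.58  1.95  0.   -0.85]
[-0.0574, -0.0508, 0.1682] n50: 3.7
```

Call:
play_rows --rows '[{"translation":[0,0,-0.3],"roll":0,"grip":0},{"translation":[0,0,-0.3],"roll":0,"grip":0},{"translation":[0,0,-0.3],"roll":0,"grip":0},{"translation":[0,0,-0.3],"roll":0,"grip":0},{"translation":[0,0,-0.3],"roll":0,"grip":0}]'

```text
time_s: 35.8
tool_pos: [0.2164, 0.2772, 0.6112]
orientation: [-0.673, 0.722, -0.014, 0.16]
ft_force: [0.5, 0.1, -0.5]
width: 0.5
finger_force: 0.0
```

Call:
play_rows --rows '[{"translation":[0,0,-0.3],"roll":0,"grip":0},{"translation":[0,0,-0.3],"roll":0,"grip":0},{"translation":[0,0,-0.3],"roll":0,"grip":0},{"translation":[0,0,-0.3],"roll":0,"grip":0},{"translation":[0,0,-0.3],"roll":0,"grip":0}]'

```text
time_s: 36.3
tool_pos: [0.1879, 0.2652, 0.629]
orientation: [-0.67, 0.718, -0.017, 0.187]
ft_force: [-0.2, -0.6, -0.1]
width: 0.504
finger_force: 0.0
```

Call:
play_rows --rows '[{"translation":[0,0,-0.3],"roll":0,"grip":0},{"translation":[0,0,-0.3],"roll":0,"grip":0},{"translation":[0,0,-0.3],"roll":0,"grip":0},{"translation":[0,0,-0.3],"roll":0,"grip":0},{"translation":[0,0,-0.3],"roll":0,"grip":0}]'

```text
time_s: 36.8
tool_pos: [0.1571, 0.2529, 0.6454]
orientation: [-0.667, 0.714, -0.018, 0.214]
ft_force: [-0.1, 1.2, -0.4]
width: 0.506
finger_force: 0.0
```

```bash
python3 - <<'E'
from h import *
from workcell import eyes
plan([[.33,.2,.4]])
g=eyes.grab_frame("side"); print("wells",wells(g,(300,240,420,370)))
E
```

```text
t 36.8 tcp [0.1571 0.2529 0.6454] z [ 0.329  0.26  -0.908] yaw 173.3 q [ 0.78 -0.22  0.58  1.95 -0.05 -0.74]
[0.1164, -0.093, 0.2659] n50: 6.1
wells [([345.0, 320.2], 10), ([358.2, 345.7], 12)]
```

Call:
play_rows --rows '[{"translation":[0,0,-0.3],"roll":0,"grip":0},{"translation":[0,0,-0.3],"roll":0,"grip":0},{"translation":[0,0,-0.3],"roll":0,"grip":0},{"translation":[0,0,-0.3],"roll":0,"grip":0},{"translation":[0,0,-0.3],"roll":0,"grip":0},{"translation":[0,0,-0.3],"roll":0,"grip":0}]'

```text
time_s: 37.45
tool_pos: [0.1247, 0.237, 0.6591]
orientation: [-0.663, 0.709, -0.016, 0.24]
ft_force: [1.0, 1.0, -0.8]
width: 0.499
finger_force: 0.0
```

```bash
cat >> h.py <<'E'
def plan3(pts,yv=None):
    "as plan, but roll brings tool y to the 3-d direction yv"
    plan(pts)
    if yv is not None:
        from workcell import env
        M=R.from_quat(env.get_state()["orientation"]); a=M.inv().apply(yv); r=np.degrees(np.arctan2(-a[0],a[1])); print("roll",round((r+90)%180-90,1),"off-plane deg",round(np.degrees(np.arcsin(a[2]/np.linalg.norm(a))),1))
E
python3 - <<'E'
from h import *
X=(pnl(1,0)-pnl(0,0))*1000; N=(pnl(0,0,1)-pnl(0,0))*1000; print(X,N)
plan3([[.3,.15,.5],[.42,-.1,.4],pnl(18,78,100)],X); print(pnl(18,78,100),pnl(18,26,100))
E
```

```text
[ 0.92505286 -0.06306378  0.3746    ] [-0.37509875 -0.30849428  0.8743496 ]
t 37.5 tcp [0.1247 0.237  0.6591] z [ 0.362  0.295 -0.884] yaw 172.6 q [ 0.87 -0.28  0.58  1.95 -0.08 -0.66]
[0.1322, -0.1195, 0.1785] n50: 5.0
[0.4004, -0.2273, 0.2367] n50: 10.4
[0.572, -0.2027, 0.4291] n50: 14.9
roll -3.7 off-plane deg -0.8
[ 0.46582423 -0.20293829  0.16677976] [ 0.4689688  -0.25230248  0.15071176]
```

```bash
python3 - <<'E'
from h import *
import pickle
t,g=pickle.load(open("f3.pkl","rb"))
I=t["img"].astype(int); 
for b in((419,258,431,268),(399,258,411,268)):
    x0,y0,x1,y1=b; s=I[y0:y1,x0:x1]; w=np.clip((s[...,0]-s[...,1])-8,0,None); yy,xx=np.mgrid[y0:y1,x0:x1]; c=((w*xx).sum()/w.sum(),(w*yy).sum()/w.sum()); print(c,w.max())
    sd=(358.4,345.6) if x0>410 else (345.4,320.1); p,e=tri(t,c,g,sd); q=pnl(18,10.3 if x0>410 else 62.3,6)
    N=(pnl(0,0,1)-pnl(0,0))*1000; X=(pnl(1,0)-pnl(0,0))*1000; Y=np.cross(N,X); print(p,e,"diff own x,y,z mm",[round(float((p-q)@v)*1000,1) for v in(X,Y,N)])
E
```

```text
(np.float64(424.78508771929825), np.float64(262.39912280701753)) 28
[ 0.50533428 -0.23785082  0.0611388 ] 3.838089059210916e-05 diff own x,y,z mm [-0.8, -0.5, -2.4]
(np.float64(404.6261261261261), np.float64(262.8018018018018)) 29
[ 0.50261873 -0.18823219  0.07614864] 0.0003519708834309189 diff own x,y,z mm [-0.8, -0.6, -3.5]
```

Call:
play_rows --rows '[{"translation":[0.132,-0.12,0.178],"roll":0,"grip":0.2},{"translation":[0.132,-0.12,0.178],"roll":0,"grip":0.2},{"translation":[0.132,-0.12,0.178],"roll":0,"grip":0.2},{"translation":[0.132,-0.12,0.178],"roll":0,"grip":0.2},{"translation":[0.132,-0.12,0.178],"roll":-3.7,"grip":0.2},{"translation":[0.132,-0.12,0.178],"roll":-3.7,"grip":0.2}]'

```text
time_s: 38.05
tool_pos: [0.2739, 0.1633, 0.5249]
orientation: [-0.686, 0.686, -0.025, 0.24]
ft_force: [1.4, 2.2, 0.1]
width: 0.599
finger_force: 0.0
```

```bash
python3 - <<'E'
from h import *
X=(pnl(1,0)-pnl(0,0))*1000
plan3([[.42,-.1,.4],pnl(18,78,100)],X)
E
```

```text
t 38.0 tcp [0.2739 0.1633 0.5249] z [ 0.364  0.296 -0.883] yaw 176.4 q [-0.04 -0.38  0.1   1.67  0.32 -1.55]
[0.2963, -0.1057, 0.0858] n50: 6.5
[0.466, -0.0693, 0.278] n50: 10.9
roll 0.1 off-plane deg -0.7
```

Call:
play_rows --rows '[{"translation":[0.296,-0.106,0.086],"roll":0,"grip":0.2},{"translation":[0.296,-0.106,0.086],"roll":0,"grip":0.2},{"translation":[0.296,-0.106,0.086],"roll":0,"grip":0.2},{"translation":[0.296,-0.106,0.086],"roll":0,"grip":0.2},{"translation":[0.296,-0.106,0.086],"roll":0,"grip":0.2},{"translation":[0.466,-0.069,0.278],"roll":0,"grip":0.2},{"translation":[0.466,-0.069,0.278],"roll":0,"grip":0.2},{"translation":[0.466,-0.069,0.278],"roll":0,"grip":0.2},{"translation":[0.466,-0.069,0.278],"roll":0,"grip":0.2},{"translation":[0.466,-0.069,0.278],"roll":0,"grip":0.2}]'

```text
time_s: 39.05
tool_pos: [0.4405, -0.1553, 0.2356]
orientation: [-0.685, 0.687, -0.024, 0.24]
ft_force: [0.8, -0.4, 1.0]
width: 0.598
finger_force: 0.0
```

Call:
play_rows --rows '[{"translation":[0,0,0],"roll":0,"grip":0.2},{"translation":[0,0,0],"roll":0,"grip":0.2}]'

```text
time_s: 39.25
tool_pos: [0.4401, -0.1542, 0.2368]
orientation: [-0.685, 0.688, -0.022, 0.24]
ft_force: [-0.9, 0.3, 0.9]
width: 0.601
finger_force: 0.0
```

```bash
python3 - <<'E'
from h import *
X=(pnl(1,0)-pnl(0,0))*1000
plan3([pnl(17.2,77.5,30)],X)
E
```

```text
t 39.2 tcp [ 0.4401 -0.1542  0.2368] z [ 0.361  0.298 -0.884] yaw 176.2 q [-0.83  0.03 -0.33  1.18  0.49 -2.39]
[0.0684, -0.0021, 0.1266] n50: 2.9
roll -0.2 off-plane deg -0.9
```

Call:
play_rows --rows '[{"translation":[0.068,-0.002,0.05],"roll":0,"grip":0.2},{"translation":[0.068,-0.002,0.09],"roll":0,"grip":0.2},{"translation":[0.068,-0.002,0.126],"roll":0,"grip":0.2},{"translation":[0.068,-0.002,0.126],"roll":0,"grip":0.2},{"translation":[0.068,-0.002,0.126],"roll":0,"grip":0.2},{"translation":[0.068,-0.002,0.126],"roll":0,"grip":0.2}]'

```text
time_s: 39.85
tool_pos: [0.4923, -0.1824, 0.1095]
orientation: [-0.686, 0.687, -0.026, 0.24]
ft_force: [0.6, 0.3, -0.2]
width: 0.598
finger_force: 0.0
```

```bash
python3 - <<'E'
from h import *
from workcell import eyes
X=(pnl(1,0)-pnl(0,0))*1000
plan3([pnl(17.2,77.5,8),pnl(17.2,77.5,-2)],X)
g=eyes.grab_frame("side"); print("wells",wells(g,(300,240,420,370)))
E
```

```text
t 39.9 tcp [ 0.4923 -0.1824  0.1095] z [ 0.365  0.293 -0.884] yaw 176.4 q [-0.79  0.22 -0.46  0.84  0.48 -2.35]
[0.0002, 0.0022, 0.0258] n50: 0.5
[0.0001, 0.0021, 0.0358] n50: 0.7
roll 0.1 off-plane deg -0.7
wells [([345.2, 320.2], 13), ([358.0, 346.7], 3)]
```

Call:
play_rows --rows '[{"translation":[0,0.002,0.015],"roll":0,"grip":0.2},{"translation":[0,0.002,0.026],"roll":0,"grip":0.2},{"translation":[0,0.002,0.031],"roll":0,"grip":0.2},{"translation":[0,0.002,0.031],"roll":0,"grip":0.2}]'

```text
time_s: 40.3
tool_pos: [0.5012, -0.1729, 0.0798]
orientation: [-0.686, 0.687, -0.025, 0.24]
ft_force: [0.2, -0.3, 0.0]
width: 0.599
finger_force: 0.0
```

Call:
play_rows --rows '[{"translation":[0,0,0.0025],"roll":0,"grip":0.2},{"translation":[0,0,0.0045],"roll":0,"grip":0.2},{"translation":[0,0,0.0045],"roll":0,"grip":0.2}]'

```text
time_s: 40.6
tool_pos: [0.503, -0.1719, 0.0756]
orientation: [-0.685, 0.687, -0.025, 0.24]
ft_force: [-2.9, -1.0, 4.3]
width: 0.595
finger_force: 2.5
```

```bash
python3 - <<'E'
from h import *
X=(pnl(1,0)-pnl(0,0))*1000
plan3([pnl(17.2,77.5,-2)],X)
E
```

```text
t 40.6 tcp [ 0.503  -0.1719  0.0756] z [ 0.364  0.294 -0.884] yaw 176.4 q [-0.76  0.26 -0.51  0.73  0.48 -2.31]
[-0.0004, -0.0009, -0.0012] n50: 0.0
roll -0.0 off-plane deg -0.8
```

Call:
play_rows --rows '[{"translation":[0,0,-0.002],"roll":0,"grip":0.2},{"translation":[0,0,-0.002],"roll":0,"grip":-0.4},{"translation":[0,0,-0.002],"roll":0,"grip":-0.4},{"translation":[0,0,-0.002],"roll":0,"grip":-0.4},{"translation":[0,0,-0.002],"roll":0,"grip":-0.4}]' --squeeze 30

```text
time_s: 41.1
tool_pos: [0.5015, -0.1722, 0.0769]
orientation: [-0.685, 0.687, -0.024, 0.239]
ft_force: [-5.9, -1.4, 6.4]
width: 0.467
finger_force: 30.5
```

Call:
play_rows --rows '[{"translation":[0,0,-0.01],"roll":0,"grip":-0.4},{"translation":[0,0,-0.03],"roll":0,"grip":-0.4},{"translation":[0,0,-0.06],"roll":0,"grip":-0.4},{"translation":[0,0,-0.06],"roll":0,"grip":-0.4}]'

```text
time_s: 41.5
tool_pos: [0.4807, -0.1914, 0.1325]
orientation: [-0.685, 0.687, -0.026, 0.24]
ft_force: [-0.2, 0.2, -0.6]
width: 0.402
finger_force: 29.9
```

```bash
python3 - <<'E'
from h import *
from workcell import eyes
plan([[.384,-.1965,.17],[.384,-.1965,.11]])
g=eyes.grab_frame("side"); print("wells",wells(g,(300,240,420,370)))
E
```

```text
t 41.5 tcp [ 0.4807 -0.1914  0.1325] z [ 0.366  0.292 -0.884] yaw 176.4 q [-0.82  0.19 -0.43  0.91  0.49 -2.38]
[-0.0113, 0.0758, -0.0699] n50: 2.1
[0.0062, 0.0977, -0.0169] n50: 2.0
wells [([337.8, 313.4], 8), ([353.0, 336.3], 3), ([358.4, 345.6], 13)]
```

```bash
python3 - <<'E'
from h import *
plan([[.39,-.17,.135],[.39,-.17,.065]])
E
```

```text
t 41.5 tcp [ 0.4806 -0.1908  0.131 ] z [ 0.365  0.293 -0.884] yaw 176.3 q [-0.82  0.19 -0.43  0.91  0.49 -2.38]
[-0.0259, 0.084, -0.0304] n50: 1.9
[-0.0053, 0.1094, 0.0314] n50: 2.3
```

Call:
play_rows --rows '[{"translation":[-0.026,0.084,-0.03],"roll":0,"grip":-0.4},{"translation":[-0.026,0.084,-0.03],"roll":0,"grip":-0.4},{"translation":[-0.026,0.084,-0.03],"roll":0,"grip":-0.4},{"translation":[-0.016,0.097,0.0],"roll":0,"grip":-0.4},{"translation":[-0.005,0.109,0.031],"roll":0,"grip":-0.4},{"translation":[-0.005,0.109,0.031],"roll":0,"grip":-0.4},{"translation":[-0.005,0.109,0.031],"roll":0,"grip":0.1},{"translation":[-0.005,0.109,0.031],"roll":0,"grip":0.2},{"translation":[-0.016,0.097,0.0],"roll":0,"grip":0.2},{"translation":[-0.026,0.084,-0.03],"roll":0,"grip":0.2}]'

```text
time_s: 42.55
tool_pos: [0.3898, -0.1685, 0.1355]
orientation: [-0.685, 0.687, -0.024, 0.24]
ft_force: [-0.0, 0.5, -0.4]
width: 0.596
finger_force: 0.0
```

```bash
python3 - <<'E'
from h import *
from workcell import eyes
X=(pnl(1,0)-pnl(0,0))*1000
plan3([pnl(17.2,25.5,50),pnl(17.2,25.5,28)],X)
g=eyes.grab_frame("side"); print("wells",wells(g,(300,240,420,370)),"tub",wells(g,(235,310,335,420)))
E
```

```text
t 42.5 tcp [ 0.3898 -0.1685  0.1355] z [ 0.363  0.296 -0.884] yaw 176.4 q [-0.96  0.07 -0.57  0.97  0.49 -2.53]
[0.0795, -0.0841, 0.0405] n50: 2.5
[0.0792, -0.0844, 0.0625] n50: 2.6
roll -0.0 off-plane deg -0.8
wells [([353.0, 336.3], 3), ([358.2, 345.7], 12)] tub [([287.8, 361.0], 10)]
```

Call:
play_rows --rows '[{"translation":[0.079,-0.084,0],"roll":0,"grip":0.2},{"translation":[0.079,-0.084,0],"roll":0,"grip":0.2},{"translation":[0.079,-0.084,0],"roll":0,"grip":0.2},{"translation":[0.079,-0.084,0.04],"roll":0,"grip":0.2},{"translation":[0.079,-0.084,0.062],"roll":0,"grip":0.2},{"translation":[0.079,-0.084,0.062],"roll":0,"grip":0.2},{"translation":[0.079,-0.084,0.062],"roll":0,"grip":0.2},{"translation":[0.079,-0.084,0.062],"roll":0,"grip":0.2}]'

```text
time_s: 43.4
tool_pos: [0.4951, -0.2316, 0.0875]
orientation: [-0.686, 0.687, -0.025, 0.24]
ft_force: [-0.2, -0.3, 0.7]
width: 0.599
finger_force: 0.0
```

```bash
python3 - <<'E'
from h import *
X=(pnl(1,0)-pnl(0,0))*1000
plan3([pnl(18,25.5,3),pnl(18,25.5,-2)],X)
E
```

```text
t 43.4 tcp [ 0.4951 -0.2316  0.0875] z [ 0.364  0.294 -0.884] yaw 176.4 q [-0.85  0.3  -0.41  0.84  0.49 -2.42]
[-0.0014, -0.0012, 0.0256] n50: 0.5
[-0.0015, -0.0012, 0.0306] n50: 0.6
roll 0.0 off-plane deg -0.7
```

Call:
play_rows --rows '[{"translation":[-0.0015,-0.001,0.015],"roll":0,"grip":0.2},{"translation":[-0.0015,-0.001,0.025],"roll":0,"grip":0.2},{"translation":[-0.0015,-0.001,0.0295],"roll":0,"grip":0.2},{"translation":[-0.0015,-0.001,0.0295],"roll":0,"grip":0.2},{"translation":[-0.0015,-0.001,0.0295],"roll":0,"grip":-0.4},{"translation":[-0.0015,-0.001,0.0295],"roll":0,"grip":-0.4},{"translation":[-0.0015,-0.001,0.0295],"roll":0,"grip":-0.4},{"translation":[-0.0015,-0.001,0.0295],"roll":0,"grip":-0.4}]' --squeeze 30

```text
time_s: 44.2
tool_pos: [0.5046, -0.2211, 0.0609]
orientation: [-0.685, 0.688, -0.024, 0.239]
ft_force: [-16.0, -2.0, 11.1]
width: 0.468
finger_force: 36.4
```

Call:
play_rows --rows '[{"translation":[0,0,-0.01],"roll":0,"grip":-0.4},{"translation":[0,0,-0.03],"roll":0,"grip":-0.4},{"translation":[0,0,-0.07],"roll":0,"grip":-0.4},{"translation":[0,0,-0.07],"roll":0,"grip":-0.4}]'

```text
time_s: 44.6
tool_pos: [0.4813, -0.244, 0.1264]
orientation: [-0.686, 0.687, -0.027, 0.239]
ft_force: [0.2, -0.9, -0.5]
width: 0.404
finger_force: 30.0
```

```bash
python3 - <<'E'
from h import *
plan([[.39,-.225,.135],[.39,-.225,.065]])
E
```

```text
t 44.6 tcp [ 0.4813 -0.244   0.1264] z [ 0.367  0.291 -0.884] yaw 176.4 q [-0.89  0.25 -0.36  0.95  0.49 -2.46]
[-0.0256, 0.0828, -0.0355] n50: 1.9
[-0.0052, 0.1084, 0.0263] n50: 2.2
```

Call:
play_rows --rows '[{"translation":[-0.026,0.083,-0.035],"roll":0,"grip":-0.4},{"translation":[-0.026,0.083,-0.035],"roll":0,"grip":-0.4},{"translation":[-0.026,0.083,-0.035],"roll":0,"grip":-0.4},{"translation":[-0.016,0.096,-0.005],"roll":0,"grip":-0.4},{"translation":[-0.005,0.108,0.026],"roll":0,"grip":-0.4},{"translation":[-0.005,0.108,0.026],"roll":0,"grip":-0.4},{"translation":[-0.005,0.108,0.026],"roll":0,"grip":0.1},{"translation":[-0.005,0.108,0.026],"roll":0,"grip":0.2},{"translation":[-0.016,0.096,-0.005],"roll":0,"grip":0.2},{"translation":[-0.026,0.083,-0.035],"roll":0,"grip":0.2}]'

```text
time_s: 45.6
tool_pos: [0.3896, -0.2218, 0.1329]
orientation: [-0.685, 0.687, -0.024, 0.24]
ft_force: [0.2, -0.8, -0.0]
width: 0.601
finger_force: 0.0
```

```bash
python3 - <<'E'
from h import *
from workcell import eyes
fw=np.array([.9977,-.068,0]);lf=np.array([.068,.9977,0])
g=eyes.grab_frame("side"); print("wells",wells(g,(300,240,420,370)),"tub",wells(g,(235,310,335,420)))
a=fw*.64+lf*-.3065
plan([[.42,-.26,.24],a+[0,0,.24],a+[0,0,.115]])
E
```

```text
wells [] tub [([287.8, 360.8], 11), ([298.6, 384.4], 13)]
t 45.6 tcp [ 0.3912 -0.2236  0.1381] z [ 0.367  0.29  -0.884] yaw 176.5 q [-1.03  0.13 -0.49  1.02  0.48 -2.62]
[0.0068, -0.0662, -0.0901] n50: 2.2
[0.1032, -0.2549, -0.0435] n50: 5.6
[0.1395, -0.209, 0.067] n50: 5.2
```

Both cassettes are in the tub, with wells at side (288,361) and (299,384). Now the lever.

```bash
python3 - <<'E'
from h import *
from workcell import env
fw=np.array([.9977,-.068,0]);lf=np.array([.068,.9977,0])
s=env.get_state(); z=R.from_quat(s["orientation"]).as_matrix()[:,2]
b=fw*.571+lf*-.3065+[0,0,.125]; y=lf
plan3([b-.08*z+[0,0,.06],b-.06*z,b+.010*z],np.cross(z,lf)*-1)
print(b-.08*z)
E
```

```text
t 45.6 tcp [ 0.3912 -0.2236  0.1381] z [ 0.367  0.29  -0.884] yaw 176.5 q [-1.03  0.13 -0.49  1.02  0.48 -2.62]
[0.1108, -0.1705, -0.0988] n50: 4.5
[0.1283, -0.1485, -0.0257] n50: 4.0
[0.1283, -0.1485, 0.0443] n50: 4.0
roll 0.4 off-plane deg 0.0
[ 0.51950274 -0.36783963  0.19571096]
```

Call:
play_rows --rows '[{"translation":[0.03,-0.03,-0.09],"roll":0,"grip":0},{"translation":[0.03,-0.03,-0.09],"roll":0,"grip":0},{"translation":[0.111,-0.17,-0.099],"roll":0.4,"grip":0},{"translation":[0.111,-0.17,-0.099],"roll":0.4,"grip":0},{"translation":[0.111,-0.17,-0.099],"roll":0.4,"grip":0},{"translation":[0.111,-0.17,-0.099],"roll":0.4,"grip":0},{"translation":[0.128,-0.1485,-0.026],"roll":0.4,"grip":0},{"translation":[0.128,-0.1485,-0.026],"roll":0.4,"grip":0},{"translation":[0.128,-0.1485,-0.026],"roll":0.4,"grip":0},{"translation":[0.128,-0.1485,-0.026],"roll":0.4,"grip":0}]'

```text
time_s: 46.65
tool_pos: [0.5256, -0.3607, 0.1715]
orientation: [-0.683, 0.689, -0.024, 0.24]
ft_force: [-1.4, -0.5, 1.4]
width: 0.506
finger_force: 0.0
```

```bash
python3 - <<'E'
from h import *
from workcell import env
fw=np.array([.9977,-.068,0]);lf=np.array([.068,.9977,0])
s=env.get_state(); z=R.from_quat(s["orientation"]).as_matrix()[:,2]
b=fw*.571+lf*-.3065+[0,0,.125]
plan([b+.010*z])
M=R.from_quat(s["orientation"])
for f,h in((-.0207,-.0031),(-.0395,-.0122),(-.0526,-.0238),(-.056,-.027)): print(M.inv().apply(fw*f+[0,0,h]).round(4))
E
```

```text
t 46.6 tcp [ 0.5256 -0.3607  0.1715] z [ 0.363  0.295 -0.884] yaw 176.0 q [-0.96  0.41  0.    1.2   0.49 -2.53]
[-0.0003, -0.0038, 0.0643] n50: 1.3
[-0.0014  0.0204 -0.0043]
[-0.0008  0.0412 -0.0027]
[0.0011 0.0576 0.003 ]
[0.0017 0.062  0.0047]
```

Call:
play_rows --rows '[{"translation":[0,-0.003,0.035],"roll":0,"grip":0},{"translation":[0,-0.003,0.064],"roll":0,"grip":0},{"translation":[0,-0.003,0.064],"roll":0,"grip":0},{"translation":[0,-0.003,0.064],"roll":0,"grip":-1},{"translation":[0,-0.003,0.064],"roll":0,"grip":-1},{"translation":[0,-0.003,0.064],"roll":0,"grip":-1},{"translation":[0,-0.003,0.064],"roll":0,"grip":-1}]' --squeeze 20

```text
time_s: 47.35
tool_pos: [0.5517, -0.3432, 0.1169]
orientation: [-0.683, 0.689, -0.025, 0.24]
ft_force: [-1.8, -0.6, 7.9]
width: 0.155
finger_force: 20.6
```

Call:
play_rows --rows '[{"translation":[-0.001,0.007,-0.002],"roll":0,"grip":-1},{"translation":[-0.001,0.014,-0.004],"roll":0,"grip":-1},{"translation":[-0.001,0.0205,-0.004],"roll":0,"grip":-1},{"translation":[-0.001,0.028,-0.004],"roll":0,"grip":-1},{"translation":[-0.001,0.035,-0.0035],"roll":0,"grip":-1},{"translation":[-0.001,0.041,-0.003],"roll":0,"grip":-1},{"translation":[0,0.047,-0.001],"roll":0,"grip":-1},{"translation":[0,0.052,0.001],"roll":0,"grip":-1},{"translation":[0,0.052,0.001],"roll":0,"grip":-1}]'

```text
time_s: 48.25
tool_pos: [0.5031, -0.3393, 0.095]
orientation: [-0.683, 0.69, -0.025, 0.24]
ft_force: [2.0, -5.4, 3.9]
width: 0.156
finger_force: 25.5
```

```bash
python3 - <<'E'
from h import *
from workcell import env
fw=np.array([.9977,-.068,0])
s=env.get_state(); plan([]); p=s["tool_pos"]-.010*R.from_quat(s["orientation"]).as_matrix()[:,2]; print("bar fwd",p@fw,p[2],s["ft_force"],s["width"],s["finger_force"])
E
```

```text
t 48.2 tcp [ 0.5031 -0.3393  0.095 ] z [ 0.364  0.293 -0.884] yaw 175.9 q [-0.97  0.42 -0.2   1.    0.48 -2.54]
bar fwd 0.521596739426952 0.10382708713364909 [ 2.04517445 -5.40405369  3.91562722] 0.15560008803111597 25.50466239452362
```

Call:
play_rows --rows '[{"translation":[0,0.002,0.001],"roll":0,"grip":-1},{"translation":[0,0.004,0.002],"roll":0,"grip":-1},{"translation":[0,0.004,0.002],"roll":0,"grip":-1}]'

```text
time_s: 48.55
tool_pos: [0.5029, -0.3394, 0.0947]
orientation: [-0.683, 0.689, -0.028, 0.241]
ft_force: [8.8, -4.8, 18.1]
width: 0.151
finger_force: 26.3
```

Call:
play_rows --rows '[{"translation":[0,0.002,0.001],"roll":0,"grip":-1},{"translation":[0,0.004,0.002],"roll":0,"grip":-1},{"translation":[0,0.004,0.002],"roll":0,"grip":-1}]'

```text
time_s: 48.85
tool_pos: [0.5027, -0.3394, 0.0944]
orientation: [-0.684, 0.687, -0.031, 0.243]
ft_force: [17.8, -3.5, 32.6]
width: 0.153
finger_force: 27.3
```

The end stop is reached: the position holds while the force rises. I'll ease off, release and retreat.

Call:
play_rows --rows '[{"translation":[0,-0.006,-0.003],"roll":0,"grip":-1},{"translation":[0,-0.006,-0.003],"roll":0,"grip":-0.4},{"translation":[0,-0.006,-0.003],"roll":0,"grip":-0.3},{"translation":[0,-0.006,-0.003],"roll":0,"grip":-0.3},{"translation":[0,-0.006,-0.04],"roll":0,"grip":-0.3},{"translation":[0,-0.006,-0.09],"roll":0,"grip":-0.3},{"translation":[0,-0.006,-0.14],"roll":0,"grip":-0.3},{"translation":[0,0.06,-0.16],"roll":0,"grip":-0.3},{"translation":[0,0.11,-0.16],"roll":0,"grip":-0.3},{"translation":[0,0.11,-0.16],"roll":0,"grip":-0.3}]'

```text
time_s: 49.85
tool_pos: [0.3335, -0.3755, 0.1888]
orientation: [-0.682, 0.69, -0.022, 0.24]
ft_force: [-0.1, -0.4, -0.4]
width: 0.35
finger_force: 0.0
```

```bash
python3 - <<'E'
from h import *
from workcell import eyes,env
import pickle
plan([])
t=eyes.grab_frame("top");g=eyes.grab_frame("side")
def dark(f,box,th=45):
    x0,y0,x1,y1=box; m=np.zeros(f["img"].shape[:2],np.uint8); m[y0:y1,x0:x1]=(f["img"][y0:y1,x0:x1].max(2)<th)
    c,_=cv2.findContours(m,cv2.RETR_EXTERNAL,cv2.CHAIN_APPROX_NONE); k=max(c,key=cv2.contourArea); return cv2.contourArea(k),cv2.minAreaRect(k)
L=dark(t,(465,225,498,280)); M=dark(g,(370,345,440,410)); p,e=tri(t,L[1][0],g,M[1][0]); print(L,M,"handle",p,e,"fwd",p[:2]@np.array([.9977,-.068]))
print("wells panel",wells(g,(300,240,420,370)),"tub",wells(g,(235,310,335,420)),wells(t,(365,285,445,350)))
t0=pickle.load(open("f1.pkl","rb"))[0]
trayrim(t0);trayrim(t)
hs=lambda f:cv2.cvtColor(f["img"],cv2.COLOR_RGB2HSV)
for n,lo,hi in(("turq",(80,80,60),(98,255,255)),("pink",(160,80,100),(175,255,255)),("dish/tub",(20,90,120),(34,255,255))):
    for f in(t0,t):
        q,_,st,c=cv2.connectedComponentsWithStats(cv2.inRange(hs(f),lo,hi)); print(n,[c[i].round(1).tolist() for i in range(1,q) if st[i,4]>60])
E
```

```text
t 49.9 tcp [ 0.3335 -0.3755  0.1888] z [ 0.362  0.297 -0.884] yaw 175.8 q [-1.28  0.27 -0.17  1.33  0.45 -2.88]
(59.0, ((475.5, 264.5), (5.0, 15.0), 90.0)) (204.5, ((386.6000061035156, 390.3000183105469), (38.370933532714844, 11.806440353393555), 79.69515228271484)) handle [ 0.50181365 -0.34738455  0.08212853] 0.00016699185791676382 fwd 0.5242816255210043
wells panel [] tub [([287.8, 360.8], 11)] [([396.5, 311.5], 4), ([419.3, 312.0], 7)]
rim px: rightmost-low [277 290] left-low [199 277] left-up [208 229] right-up [286 242]
rim px: rightmost-low [278 289] left-low [200 277] left-up [209 229] right-up [287 241]
turq [[202.7, 203.7], [241.4, 317.6]]
turq [[202.7, 203.7], [241.4, 317.6]]
pink [[237.4, 177.8]]
pink [[237.4, 177.8]]
dish/tub [[151.0, 287.7], [328.3, 301.7], [402.9, 315.9]]
dish/tub [[151.0, 287.7], [328.3, 301.7], [402.8, 316.9]]
```

```bash
python3 - <<'E'
from h import *
from workcell import eyes
t=eyes.grab_frame("top");g=eyes.grab_frame("side")
fw=np.array([.9977,-.068]);lf=np.array([.068,.9977])
for a in(0,-.7,-.75,-.8,-.85): print(a,proj(t,[[*(fw*(.572+.07*np.sin(a))+lf*-.3065),.056+.07*np.cos(a)]]).round(1))
m=np.zeros(t["img"].shape[:2],np.uint8); m[250:280,462:500]=t["img"][250:280,462:500].max(2)<60
ys,xs=np.where(m); print(xs.mean(),ys.mean(),ys.min(),ys.max(),xs.min(),xs.max())
E
```

```text
0 [[481.2 241.3]]
-0.7 [[477.4 262.4]]
-0.75 [[476.9 263.7]]
-0.8 [[476.5 264.9]]
-0.85 [[476. 266.]]
475.6046511627907 264.59302325581393 262 267 468 483
```

The top view puts the bar at -0.79 to -0.83 rad, which isn't quite conclusive. I'll press down on the bar with shut fingers to make sure it sits on its stop.

```bash
python3 - <<'E'
from h import *
fw=np.array([.9977,-.068,0]);lf=np.array([.068,.9977,0]); b=fw*.523+lf*-.3065
plan([b+[0,0,.19],b+[0,0,.13],b+[0,0,.12]])
from workcell import env
print(R.from_quat(env.get_state()["orientation"]).inv().apply([0,0,-.01]).round(4))
E
```

```text
t 50.0 tcp [ 0.3367 -0.3764  0.1899] z [ 0.363  0.296 -0.884] yaw 175.9 q [-1.27  0.27 -0.16  1.33  0.45 -2.88]
[-0.0258, -0.1506, 0.0699] n50: 3.4
[-0.0078, -0.129, 0.1229] n50: 3.6
[-0.0048, -0.1254, 0.1317] n50: 3.6
[0.003  0.0036 0.0088]
```

Call:
play_rows --rows '[{"translation":[-0.026,-0.1505,0.07],"roll":0,"grip":-1},{"translation":[-0.026,-0.1505,0.07],"roll":0,"grip":-1},{"translation":[-0.026,-0.1505,0.07],"roll":0,"grip":-1},{"translation":[-0.026,-0.1505,0.07],"roll":0,"grip":-1},{"translation":[-0.026,-0.1505,0.07],"roll":0,"grip":-1},{"translation":[-0.008,-0.129,0.123],"roll":0,"grip":-1},{"translation":[-0.008,-0.129,0.123],"roll":0,"grip":-1},{"translation":[-0.005,-0.1255,0.1315],"roll":0,"grip":-1},{"translation":[-0.005,-0.1255,0.1315],"roll":0,"grip":-1}]'

```text
time_s: 50.95
tool_pos: [0.5007, -0.3412, 0.1203]
orientation: [-0.683, 0.69, -0.023, 0.24]
ft_force: [-0.3, -0.2, 0.4]
width: 0.001
finger_force: 0.0
```

Call:
play_rows --rows '[{"translation":[0.0006,0.0007,0.0018],"roll":0,"grip":-1},{"translation":[0.0012,0.0014,0.0035],"roll":0,"grip":-1},{"translation":[0.0012,0.0014,0.0035],"roll":0,"grip":-1}]'

```text
time_s: 51.25
tool_pos: [0.5011, -0.3415, 0.1172]
orientation: [-0.683, 0.69, -0.024, 0.24]
ft_force: [0.7, -0.1, 0.6]
width: -0.001
finger_force: 0.0
```

Call:
play_rows --rows '[{"translation":[0.0006,0.0007,0.0018],"roll":0,"grip":-1},{"translation":[0.0012,0.0014,0.0035],"roll":0,"grip":-1},{"translation":[0.0012,0.0014,0.0035],"roll":0,"grip":-1}]'

```text
time_s: 51.55
tool_pos: [0.5011, -0.3411, 0.1125]
orientation: [-0.683, 0.69, -0.023, 0.24]
ft_force: [-1.1, -0.6, 1.2]
width: 0.003
finger_force: 0.6
```

Call:
play_rows --rows '[{"translation":[0.0006,0.0007,0.0018],"roll":0,"grip":-1},{"translation":[0.0012,0.0014,0.0035],"roll":0,"grip":-1},{"translation":[0.0012,0.0014,0.0035],"roll":0,"grip":-1}]'

```text
time_s: 51.85
tool_pos: [0.5015, -0.3414, 0.111]
orientation: [-0.683, 0.689, -0.025, 0.24]
ft_force: [-8.6, 1.2, 21.8]
width: 0.003
finger_force: 11.5
```

Call:
play_rows --rows '[{"translation":[0.0005,0.0006,0.0015],"roll":0,"grip":-1},{"translation":[0.001,0.0012,0.003],"roll":0,"grip":-1},{"translation":[0.001,0.0012,0.003],"roll":0,"grip":-1}]'

```text
time_s: 52.15
tool_pos: [0.5017, -0.3416, 0.1102]
orientation: [-0.683, 0.689, -0.026, 0.241]
ft_force: [-18.8, 4.4, 42.4]
width: -0.002
finger_force: 23.1
```

The bar resists stiffly, so the lever is on its stop. I'll retreat and hand in.

Call:
play_rows --rows '[{"translation":[0,0,-0.04],"roll":0,"grip":-1},{"translation":[0,0,-0.09],"roll":0,"grip":-1},{"translation":[0,0,-0.14],"roll":0,"grip":-1},{"translation":[0,0,-0.16],"roll":0,"grip":-1},{"translation":[0,0,-0.16],"roll":0,"grip":-1}]'

```text
time_s: 52.65
tool_pos: [0.4428, -0.3902, 0.2494]
orientation: [-0.683, 0.69, -0.026, 0.239]
ft_force: [1.8, 0.3, -0.4]
width: 0.003
finger_force: 0.0
```

```bash
python3 - <<'E'
from h import *
from workcell import eyes,env
t=eyes.grab_frame("top");g=eyes.grab_frame("side")
print(wells(t,(365,285,445,350)),wells(g,(235,310,335,420)))
m=t["img"][250:280,462:500].max(2)<60; ys,xs=np.where(m); print(xs.mean()+462,ys.mean()+250)
print(env.close_job())
E
```

```text
[([396.5, 311.5], 4), ([419.3, 312.0], 7)] [([287.8, 360.8], 11), ([298.6, 384.4], 13)]
475.74444444444447 264.8
the job is handed in; nothing more can be done
None
```

The job is handed in at about 53 s: both cassettes (only two were there) were packed in the tray corner, laid end to end on the panel, read for over four seconds with the lever upright, and put in the yellow tub; the lever is back against its robot-side stop. To pick them off the slope I tilted the tool by driving the arm against its upward reach limit, and my last check of the lever pressed it with about 45 N through the shut fingertips, above the 40 N limit that applies to the arm and gripper body.

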